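Close a grommet on an exhibit board and hold the press down

TASK

The grommet and the punched board are already on the grommet press: slip the brass washer (not the small steel one) over the grommet's barrel so that it lies flat on the board and let go of it. Then bring the red-handled lever all the way down so that the die clamps the washer firmly onto the board, and finish while still holding it down like that; I will look at the joint before you let it up. Leave the jar, the ink roller and the steel ring where they are, and do not drag the board about.

Things in the scene. Friction and masses are not known exactly. Their poses are not given: they have to be found in the camera images.
- press: Green bench grommet press, bolted down. Foot 130 x 290 mm. Origin on the bench under the axis of the upright pilot (die axis); z up. Flat bed 30 mm above the bench. The lever's hinge pin runs along the press's x at y = +125 mm, z = 75 mm, in cheeks that reach 100 mm up; the lever swings in the y-z plane through the die axis and comes down towards -y. All else is no higher than the bed.
- pilot_tip (a point): Top of the upright pilot on the die axis, 56 mm above the bench. Below it: taper from 14 to 25 mm diameter over 8 mm, 3 mm of 25 mm pin, then the brass grommet barrel, 27 mm diameter, top 45 mm above the bench, down through the board's hole. The washer slides over all this with 1.5 mm to spare all round and rests on the board, its underside 35 mm above the bench (21 mm below the tip).
- board: White foam board 120 x 160 x 5 mm with a red print, loose, about 140 g, on the press bed with its 31 mm hole around the barrel. Origin: centre of the hole, at the underside, 30 mm above the bench; top face at 35 mm. Its y points to the edge 35 mm from the hole; the opposite edge is 125 mm from the hole towards -y, the side to which the lever comes down.
- washer: Brass washer for the grommet: flat ring, outside diameter 48 mm, bore 30 mm, 6 mm thick, about 30 g, lying flat on the bench at the start. Origin: centre of its underside, z along its axis; both faces are alike.
- lever (a joint): Lever angle, rad. 0 = up, 4 degrees from upright, leaning towards the board, held by a spring; 1.50 = level, its steel die sleeve (46 mm outside, 32 mm bore) just touching a washer lying on the board; stop at 1.54. Let go, it springs up. Square to the lever, the handle point takes about 2 N at the top, 8 N when level; force beyond that reaches the washer times 1.8. 15 to 20 N in all clamps well.
- hinge (a point): Middle of the lever's hinge pin, 75 mm above the bench. The hinge axis is the press's own x axis.
- steel_ring: Bystander: smaller steel ring lying flat on the bench, outside diameter 34 mm, bore 20 mm, 6 mm thick; too small for this grommet. Origin: centre of its underside. It and the brass washer may change places.
- jar: Bystander: amber jar with a brass-coloured cap, 60 mm diameter, 75 mm tall, standing on the bench. Origin: centre of its base.
- brayer: Bystander: ink roller lying on the bench, about 170 mm long along its own x, black rubber roller 90 mm wide and 40 mm thick at +x, wooden handle at -x. Origin on the bench, 60 mm from the roller's axis towards the handle.
- handle (a point): Point to hold on the axis of the lever's red handgrip (straight round sleeve, 26 mm diameter, 75 mm long), 20 mm from its end and 225 mm from the hinge axis, about which it moves in a circle: 299 mm above the bench with the lever up, 75 mm when level. Between handgrip and hinge: 15 mm of 16 mm steel bar, then a green beam 24 mm wide, 22 mm deep.

How it is judged:
By the outcome, as a careful person would: the job done as asked, in the order asked, and still so for the second after the job is handed in, while the arm keeps its last pose, push and grip.
It also fails if it takes over 61 s, if anything falls off the work surface, if the arm or the gripper's body presses on something with over 40 N, if the wrist force passes 120 N, or if a joint passes its speed limit or range.

ROBOT

A 7-joint arm with a two-finger parallel gripper is mounted at the origin on the work surface. World frame = base frame: x ahead of the robot, y to its left, z up, the work surface at z = 0. Lengths are in m, angles in rad, forces in N, time in s.
With the tool pointing down it reaches from about 0.425 to 0.875 m from the base axis. Payload 4.7 kg.
Tool frame: the origin (TCP) lies at the very end of the fingers, on their centre line; the grasp point (between the pads) lies 19 mm behind it; z points along the fingers, y is the line along which they close (so a half turn about z gives the same grasp; the last joint's range is limited). The gripper opens to 85 mm and grips with 20 to 120 N. Pads are 22 mm wide; open, the fingers measure 114 mm over their backs; the gripper's body (76 mm by 85 mm) begins 54 mm behind the grasp point. The pads swing forward as they close: fully open they stand 13 mm farther back than shut.
Start: joints at [-1.227, 0.321, -0.07, 1.45, 0.023, 1.371, -0.057], TCP at [0.211, 0.615, 0.231] pointing down, gripper open.
Joint ranges: [-2.86, 2.86], [-0.3, 2.09], [-1.38, 1.24], [0.06, 2.45], [-1.56, 4.7], [0.09, 2.05], [-2.69, 2.69]. Speed limits (rad/s): [2.57, 2.57, 3.14, 3.14, 3.14, 3.14, 3.14].

INTERFACE

Orientations are given as a unit quaternion [x, y, z, w].
In Python, from workcell import arm gives the robot as it stands. The module is installed in compiled form; this text tells all that it offers.
- The arm moves only by the tool send_rows, never from a script. Its argument "series" is text: rows parted by semicolons, each of 7 numbers parted by spaces: the finger opening in m, from 0 to 0.0854, then the shift along the tool's x, y, z in m, then the turn, a rotation vector about the tool's x, y, z in degrees. In form: fingers tx ty tz rx ry rz; .... A call has 1 to 12 rows; each row shifts and turns the commanded pose from where the row before left it, along the tool's axes as they then stand; what a row does not reach is not made up. A row lasts 1/12 s, in which the tool goes at most 41.7 mm and 7.16 degrees, less where a joint would pass 70% of its speed; a pose out of reach is approached as far as the arm can. A call with a gripper value outside its range is refused whole. The fingers move at their own pace and stop on an object; the grip force is fixed at half the most. Time passes only in rows, so rows that do not move let the fingers close. It gives the time, the measured TCP pose, the force, the opening and the grip force at its end, in the units of the state.
- arm.observe(): the state, without advancing time (a new reading comes with each control period).
- arm.read_camera(name): name is "scene" or "side" or "wrist"; returns the picture (480x640x3 uint8, red, green, blue); there is no depth.
- arm.camera_model(name): a dict with "fov_y" (degrees; the focal length in pixels is half the picture's height over the tangent of half this angle, whatever the lens; pixels are square), "cx", "cy" (the principal point, pixels), "dist_coeffs" ([k1, k2, p1, p2, k3] as OpenCV has them; the pictures are not rectified), "eye" and "attitude" of the camera in the world. Camera axes: x right, y up, looking along -z (the intrinsics and any distortion apply to the point x, -y, -z); pixel columns grow to the right and rows downward; lengths in m; the calibration is good to about 2 mm. A picture is of the moment at which its call begins: read the wrist's pose just before it. camera_model takes no time and is no camera call; for the wrist camera it gives the pose at the moment of the call.
- arm.hand_in(): hands the job in; it is judged then, once.
The state is a dict: "clock": time; "joints": joint angles; "qd": joint speeds; "tau": joint torques, N m; "tcp_pos": TCP position; "orientation": TCP orientation; "ft_force": force on the tool from outside, world axes, zero at the start; "wrist_torque": the same for the moment, N m; "grip_width": finger opening in m; "grip_force": force on a finger pad.
Only numpy, scipy, OpenCV 4.12 (cv2) and the standard library are available. Lean on these libraries where they do the work, as an engineer would, in place of code of your own. Each camera call takes 0.05 s, during which the arm holds its last target. There are 200 camera calls.

## Working session

There is one attempt and no reset: what is moved stays moved. The work goes in short steps, Python scripts to look and compute and a tool call to move; the robot and the scene stay as the last step left them, time stands still between calls to the robot, and variables do not carry over. Pictures are saved under pics/ and viewed, at most 10 in all, crops included, and the job is handed in when it is done.

Besides the shell and the picture viewer there is one more tool, called after "Call:" as a command line: name --argument value ..., lists and objects as JSON in quotes. send_rows: Moves the arm, as the interface text tells. Its arguments: {"type":"object","properties":{"series":{"type":"string"}},"required":["series"]}

```bash
mkdir -p pics; cat > h.py <<'E'
import numpy as np, cv2
from scipy.spatial.transform import Rotation as R
from workcell import arm
def K(m):
    f=240/np.tan(np.radians(m['fov_y'])/2)
    return np.array([[f,0,m['cx']],[0,f,m['cy']],[0,0,1]]),np.array(m['dist_coeffs'],float)
def att(m):
    a=np.array(m['attitude'],float)
    return a if a.shape==(3,3) else R.from_quat(a).as_matrix()
def ray(m,uv):
    k,d=K(m); p=cv2.undistortPoints(np.array(uv,float).reshape(-1,1,2),k,d).reshape(-1,2)
    return np.array(m['eye']),np.c_[p[:,0],-p[:,1],-np.ones(len(p))]@att(m).T
def onplane(m,uv,z):
    e,d=ray(m,uv); return e+d*((z-e[2])/d[:,2])[:,None]
def proj(m,P):
    k,d=K(m); c=(np.atleast_2d(P)-m['eye'])@att(m); c=c*[1,-1,-1]
    return cv2.projectPoints(c,np.zeros(3),np.zeros(3),k,d)[0].reshape(-1,2)
def snap(n,f):
    m=arm.camera_model(n); im=arm.read_camera(n)[:,:,::-1].copy(); cv2.imwrite('pics/'+f,im); return m,im
E
python3 - <<'E'
from h import *
for n in ['scene','side','wrist']:
    m,im=snap(n,n+'0.png'); print(n,m)
print(arm.observe())
E
```

```text
scene {'fov_y': 44.492746702219314, 'cx': 315.67838562282043, 'cy': 239.630655073618, 'dist_coeffs': array([-0.10633871,  0.        ,  0.        ,  0.        ,  0.        ]), 'eye': array([1.27800657, 0.90746999, 0.92671086]), 'attitude': array([0.15683844, 0.44153429, 0.83692618, 0.28284933])}
side {'fov_y': 54.38895434130344, 'cx': 317.1040216154145, 'cy': 235.3199920497243, 'dist_coeffs': array([-0.10086809,  0.        ,  0.        ,  0.        ,  0.        ]), 'eye': array([ 0.41855115, -0.60445448,  0.91067859]), 'attitude': array([ 0.3602618 , -0.04608351, -0.10763277,  0.92547444])}
wrist {'fov_y': 60.118694225754474, 'cx': 334.73055881336245, 'cy': 245.61630526956785, 'dist_coeffs': array([-0.09719583,  0.        ,  0.        ,  0.        ,  0.        ]), 'eye': array([0.13478201, 0.64099076, 0.37322796]), 'attitude': array([-0.12743177, -0.09086302,  0.57459674,  0.80333283])}
{'clock': 0.15, 'joints': array([-1.22689182,  0.32165858, -0.07004944,  1.45140877,  0.02257513,
        1.37079263, -0.05687059]), 'qd': array([ 0.0021756 , -0.00253374,  0.00032775, -0.00181848, -0.00012138,
        0.00073596,  0.0003521 ]), 'tau': array([ 5.57271869e-04, -4.94097161e+01, -3.82397790e-01, -3.14683485e+01,
        1.31101033e-02,  8.23191687e-03, -1.80228892e-05]), 'tcp_pos': array([0.21043068, 0.61456149, 0.23046363]), 'orientation': array([ 1.64148158e-01,  9.86435418e-01, -7.35883553e-04, -8.52327717e-05]), 'ft_force': array([ 0.91847528, -0.6621956 ,  1.0765171 ]), 'wrist_torque': array([ 0.02163757, -0.04371137, -0.07400369]), 'grip_force': 0.0, 'grip_width': 0.08553375558909168}
```

View pics/scene0.png

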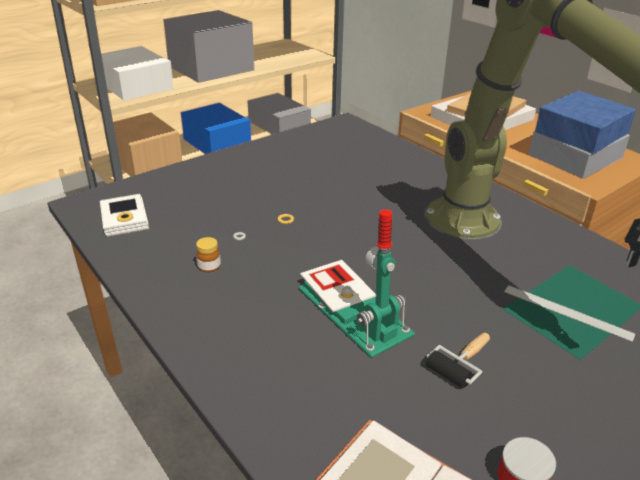

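View pics/side0.png

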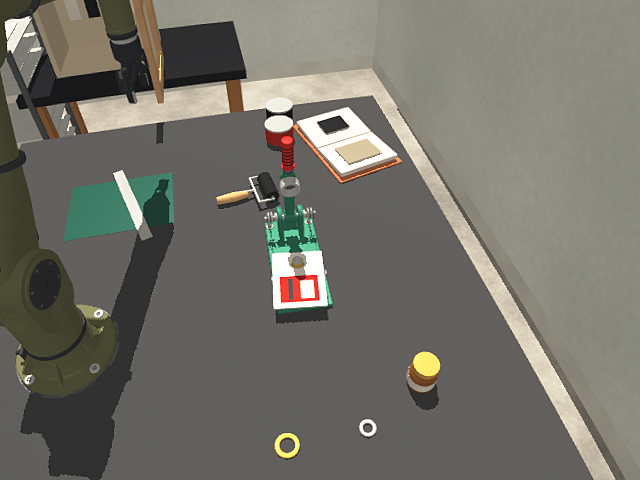

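The scene view shows the brass washer at about (286,218), the steel ring at (239,236), the pilot at (347,291) and the red handgrip at (385,230). In the side view the washer is at (287,446), the ring at (368,428), the pilot tip at (297,258) and the handgrip at (288,155).

```bash
python3 - <<'E'
from h import *
M={n:(arm.camera_model(n),cv2.imread(f'pics/{n}0.png')) for n in ['scene','side']}
def comp(mask,near):
    n,l,s,c=cv2.connectedComponentsWithStats(mask.astype(np.uint8)); i=1+np.argmin([np.hypot(*(c[j]-near))+ (1e3 if s[j,4]<15 else 0) for j in range(1,n)])
    return (l==i),c[i],s[i]
for n,w,red,sc in [('scene',(286,218),(385,230),4),('side',(287,446),(288,155),4)]:
    m,im=M[n]; h=cv2.cvtColor(im,cv2.COLOR_BGR2HSV).astype(int)
    mk=(h[...,0]>15)&(h[...,0]<38)&(h[...,1]>90)&(h[...,2]>80)
    k,c,s=comp(mk,w); cn=max(cv2.findContours(k.astype(np.uint8),0,1)[0],key=cv2.contourArea)
    P=onplane(m,cn.reshape(-1,2),0.004)[:,:2]; (x,y),r=cv2.minEnclosingCircle(P.astype(np.float32)*1000)
    print(n,'washer',x,y,r, onplane(m,[c],.003))
    mr=((h[...,0]<8)|(h[...,0]>172))&(h[...,1]>150)&(h[...,2]>70)
    k,c,s=comp(mr,red); ys,xs=np.nonzero(k); print('red',c,s)
    pc,V=cv2.PCACompute(np.c_[xs,ys].astype(np.float32),None,maxComponents=1); t=(np.c_[xs,ys]-pc)@V.T; print('ends',pc+V*t.min(),pc+V*t.max())
    mg=(h[...,0]>65)&(h[...,0]<90)&(h[...,1]>120)
    k,c,s=comp(mg,(370,330) if n=='scene' else (300,230)); print('green',c,s)
    q=np.array(cv2.convexHull(np.argwhere(k)[:,::-1].astype(np.int32))).reshape(-1,2)
    # board white quad
    b=(h[...,1]<40)&(h[...,2]>170); 
    g=cv2.morphologyEx((b|mr).astype(np.uint8),cv2.MORPH_CLOSE,np.ones((3,3)))
    k,c,s=comp(g>0,(340,280) if n=='scene' else (298,285)); print('board',s)
    cn=max(cv2.findContours(k.astype(np.uint8),0,1)[0],key=cv2.contourArea)
    print(cv2.approxPolyDP(cv2.convexHull(cn),4,True).reshape(-1,2).tolist())
    print(onplane(m,cv2.approxPolyDP(cv2.convexHull(cn),4,True).reshape(-1,2),.035).round(3).tolist())
u=M['scene'][1][190:370,270:450]; v=M['side'][1][130:330,210:390]
cv2.imwrite('pics/c.png',np.hstack([cv2.resize(u,(400,400),interpolation=2),cv2.resize(v,(400,400),interpolation=2)]))
E
```

```text
scene washer 438.6376953125 -304.1844787597656 28.665250778198242 [[ 0.43832338 -0.30565034  0.003     ]]
red [384.65263158 229.09684211] [377 210  15  39 475]
ends [[385.3497076  209.86767009]] [[383.96607743 248.03502263]]
green [373.86079183 315.61845466] [ 320  252   94  105 3132]
board [ 300  260   76   51 1812]
[[342, 260], [375, 295], [333, 310], [300, 273]]
[[0.466, -0.012, 0.035], [0.494, 0.145, 0.035], [0.609, 0.126, 0.035], [0.586, -0.032, 0.035]]
side washer 437.470703125 -307.2322082519531 24.46783447265625 [[ 0.43714438 -0.30729066  0.003     ]]
red [282.86979167 146.13020833] [265 128  30  43 576]
ends [[274.2082564  125.19099939]] [[292.34269524 169.03093609]]
green [291.08441926 231.26175637] [ 265  197   55   77 1765]
board [ 271  251   57   58 2506]
[[321, 251], [327, 304], [274, 308], [272, 254]]
[[0.609, 0.124, 0.035], [0.585, -0.032, 0.035], [0.467, -0.016, 0.035], [0.49, 0.141, 0.035]]
```

View pics/c.png

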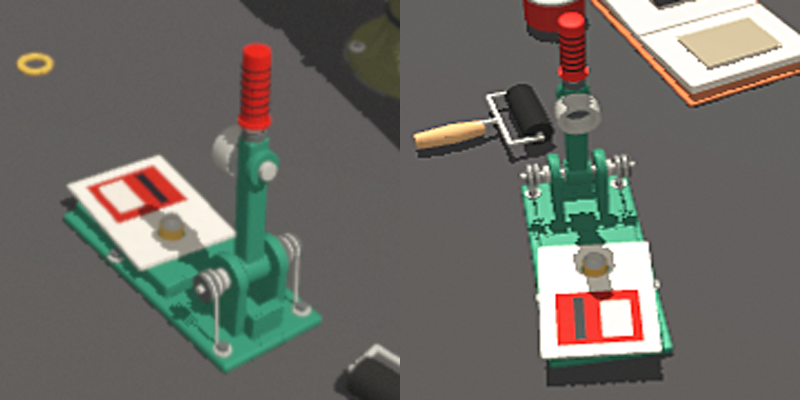

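The crop shows the pilot tip at scene (346.5,289) and side (297.3,258). The handgrip ends are at scene (385,212) and (385,246), and side (287,138.5) and (288,167.5). Next I triangulate these points.

```bash
cat >> h.py <<'E'
def tri(m1,u1,m2,u2):
    e1,d1=ray(m1,[u1]);e2,d2=ray(m2,[u2]);d1=d1[0]/np.linalg.norm(d1);d2=d2[0]/np.linalg.norm(d2)
    t=np.linalg.lstsq(np.c_[d1,-d2],e2-e1,rcond=None)[0]; a=e1+t[0]*d1;b=e2+t[1]*d2
    return (a+b)/2,np.linalg.norm(a-b)
def totool(v):
    return R.from_quat(arm.observe()['orientation']).inv().apply(v)
E
python3 - <<'E'
from h import *
a,b=arm.camera_model('scene'),arm.camera_model('side')
T=lambda p,q:tri(a,p,b,q)
for n,p,q in [('tip',(346.5,289),(297.3,258)),('top',(385,212),(287,138.5)),('bot',(385.2,246),(288,167.5)),('ring',(239,236),(368,428))]: print(n,T(p,q))
print(onplane(a,[(346.5,289)],.056),onplane(b,[(297.3,258)],.056))
# foot near edge/green sides at bench
for z,p in [(0.0,(350,300))]: pass
m=cv2.imread('pics/scene0.png');
E
```

```text
tip (array([0.54618932, 0.1010193 , 0.05094286]), np.float64(0.001925988751182276))
top (array([0.55233049, 0.20898698, 0.32013588]), np.float64(0.0014645421376054436))
bot (array([0.55044703, 0.21394146, 0.23864754]), np.float64(0.0029609236559346654))
ring (array([ 0.59691472, -0.31021704,  0.00139155]), np.float64(0.0020648077854872287))
[[0.55143114 0.10545649 0.056     ]] [[0.54467175 0.0975311  0.056     ]]
```

Call:
send_rows --series "0.085 0 0 -0.04 0 0 0; 0.085 0 0 -0.04 0 0 0; 0.085 0 0 -0.04 0 0 0; 0.085 0 0 -0.04 0 0 0; 0.085 0 -0.02 -0.03 0 0 0; 0.085 0 -0.04 0 0 0 0; 0.085 0 -0.04 0 0 0 0"

```text
clock: 0.73
tcp_pos: [0.1781, 0.5206, 0.4225]
orientation: [0.164, 0.986, 0.001, 0.0]
ft_force: [-0.1, -0.0, 0.5]
grip_width: 0.085
grip_force: 0.0
```

Call:
send_rows --series "0.085 -0.0393 -0.0014 0 0 0 4.1; 0.085 -0.0393 -0.0014 0 0 0 4.1; 0.085 -0.0393 -0.0014 0 0 0 4.1; 0.085 -0.0393 -0.0014 0 0 0 4.1; 0.085 -0.0393 -0.0014 0 0 0 4.1; 0.085 -0.0393 -0.0014 0 0 0 4.1; 0.085 -0.0393 -0.0014 0 0 0 4.1; 0.085 -0.0393 -0.0014 0 0 0 4.1; 0.085 -0.0393 -0.0014 0 0 0 4.1; 0.085 -0.0393 -0.0014 0 0 0 4.1; 0.085 -0.0393 -0.0014 0 0 0 4.1; 0.085 -0.0393 -0.0014 0 0 0 4.1"

```text
clock: 1.73
tcp_pos: [0.511, 0.2037, 0.4208]
orientation: [0.561, 0.828, -0.0, -0.0]
ft_force: [0.5, 0.6, -0.3]
grip_width: 0.0848
grip_force: 0.0
```

Call:
send_rows --series "0.085 -0.0393 -0.0014 0 0 0 4.1; 0.085 -0.0393 -0.0014 0 0 0 4.1; 0.085 -0.0393 -0.0014 0 0 0 4.1; 0.085 0 0 0 0 0 0; 0.085 0 0 0 0 0 0"

```text
clock: 2.15
tcp_pos: [0.5425, 0.0886, 0.4215]
orientation: [0.648, 0.762, 0.0, 0.0]
ft_force: [-0.6, 1.2, -0.5]
grip_width: 0.0852
grip_force: 0.0
```

```bash
python3 - <<'E'
from h import *
print(arm.observe()['tcp_pos'],arm.observe()['joints'].round(2))
m,im=snap('wrist','w1.png'); print(m['eye'])
np.save('w1.npy',m,allow_pickle=True)
print(proj(m,[[.547,.101,.056],[.552,.226,.075],[.5515,.211,.299]]))
E
```

```text
[0.54254667 0.08860061 0.42149496] [-0.63  0.08  0.46  1.37 -0.04  1.7  -0.02]
[0.52918774 0.16753927 0.56439532]
[[340.1670974  170.57971611]
 [363.47033779  62.46131245]
 [383.37756181  45.07996761]]
```

View pics/w1.png

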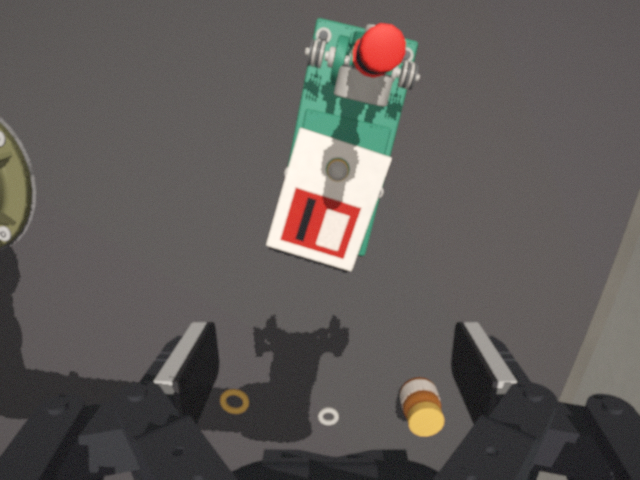

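The wrist view shows the pilot tip at (338,169), the red handle cap at (382,48) and the washer at (234,401). The foot edges run from (317,19) down the left and from (418,41) to (369,254) on the right.

```bash
python3 - <<'E'
from h import *
m=np.load('w1.npy',allow_pickle=True).item(); im=cv2.imread('pics/w1.png'); h=cv2.cvtColor(im,cv2.COLOR_BGR2HSV).astype(int)
mk=(h[...,0]>12)&(h[...,0]<32)&(h[...,1]>120)&(h[...,2]>60)
s=np.zeros_like(mk); s[385:418,215:255]=mk[385:418,215:255]
cn=cv2.convexHull(np.argwhere(s)[:,::-1].astype(np.int32)).reshape(-1,2)
P=onplane(m,cn,.005); print('washer',cv2.fitEllipse((P[:,:2]*1000).astype(np.float32)))
mg=((h[...,0]>65)&(h[...,0]<95)&(h[...,1]>90))
for nm,rows,f in [('L',range(40,125,3),min),('R',[*range(60,140,3),*range(200,250,3)],max)]:
    pts=[]
    for r in rows:
        x=np.nonzero(mg[r,280:430])[0]
        if len(x): pts.append((280+f(x),r))
    for z in (.01,.03):
        Q=onplane(m,pts,z)[:,:2]; vx,vy,x0,y0=cv2.fitLine((Q*1000).astype(np.float32),cv2.DIST_HUBER,0,.01,.01).ravel(); print(nm,z,np.degrees(np.arctan2(vx,vy)),'x at y=100:',x0+vx/vy*(100-y0))
print('corners',onplane(m,[(317,19),(418,41),(369,254)],.03))
g=(h[...,1]<90)
c=im[150:190,318:358]; 
print('tip',onplane(m,[(338,169)],.056)); print('grip end',onplane(m,[(382,48)],.319))
gr=cv2.cvtColor(im,cv2.COLOR_BGR2GRAY); 
print(onplane(m,[(388,155)],.035))
cv2.imwrite('pics/c2.png',cv2.resize(im[10:260,255:435],(576,600*250*576//180//600)[:2] if 0 else (432,600),interpolation=2))
E
```

```text
washer ((438.1602478027344, -305.071533203125), (48.30449676513672, 50.1300048828125), 170.20745849609375)
L 0.01 17.830526 x at y=100: 460.48444
L 0.03 17.81828 x at y=100: 462.20557
R 0.01 2.7385345 x at y=100: 607.1869
R 0.03 2.724109 x at y=100: 604.2452
corners [[ 0.49124057  0.27107001  0.03      ]
 [ 0.61423794  0.26698997  0.03      ]
 [ 0.60545699 -0.00777892  0.03      ]]
tip [[0.54407376 0.10247185 0.056     ]]
grip end [[0.54935281 0.20608923 0.319     ]]
[[0.60399839 0.12750376 0.035     ]]
```

View pics/c2.png

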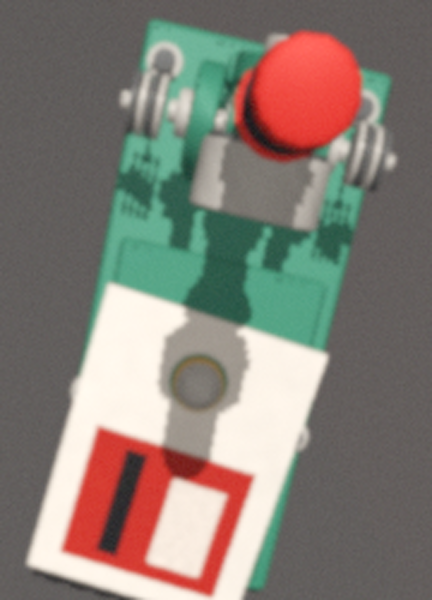

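Call:
send_rows --series "0.085 -0.0379 -0.0028 0.015 0 0 4; 0.085 -0.0379 -0.0028 0.015 0 0 4; 0.085 -0.0379 -0.0028 0.015 0 0 4; 0.085 -0.0379 -0.0028 0.015 0 0 4; 0.085 -0.0379 -0.0028 0.015 0 0 4; 0.085 -0.0379 -0.0028 0.015 0 0 4; 0.085 -0.0379 -0.0028 0.015 0 0 4; 0.085 -0.0379 -0.0028 0.015 0 0 4; 0.085 -0.0379 -0.0028 0.015 0 0 4; 0.085 -0.0379 -0.0028 0.015 0 0 4; 0.085 -0.0379 -0.0028 0.015 0 0 4; 0.085 0 0 0.03 0 0 0"

```text
clock: 3.2
tcp_pos: [0.4359, -0.31, 0.2284]
orientation: [0.887, 0.461, 0.001, 0.003]
ft_force: [-0.5, -0.8, -0.1]
grip_width: 0.0853
grip_force: 0.0
```

Call:
send_rows --series "0.085 0 0 0.04 0 0 0; 0.085 0 0 0.04 0 0 0; 0.085 0 0 0 0 0 0; 0.085 0 0 0 0 0 0"

```text
clock: 3.53
tcp_pos: [0.4388, -0.3005, 0.1451]
orientation: [0.884, 0.468, -0.002, -0.002]
ft_force: [-0.4, -0.2, 1.0]
grip_width: 0.0853
grip_force: 0.0
```

```bash
cat >> h.py <<'E'
def washer(m,im,z,near=None):
    h=cv2.cvtColor(im,cv2.COLOR_BGR2HSV).astype(int)
    mk=((h[...,0]>12)&(h[...,0]<34)&(h[...,1]>110)&(h[...,2]>50)).astype(np.uint8)
    n,l,s,c=cv2.connectedComponentsWithStats(mk)
    for i in range(1,n):
        if s[i,4]<200: continue
        cn=cv2.convexHull(np.argwhere(l==i)[:,::-1].astype(np.int32)).reshape(-1,2)
        P=onplane(m,cn,z); print('blob',c[i].round(),s[i,4],cv2.fitEllipse((P[:,:2]*1000).astype(np.float32)))
E
python3 - <<'E'
from h import *
o=arm.observe();print(o['tcp_pos'],o['orientation'].round(4),o['joints'].round(2))
m,im=snap('wrist','w2.png'); washer(m,im,.006)
E
```

```text
[ 0.43883732 -0.30050983  0.14506453] [ 0.8839  0.4676 -0.0016 -0.0017] [-0.2   0.17  0.82  1.88 -0.13  1.16  0.07]
blob [341. 236.] 2218 ((437.84033203125, -306.5079650878906), (47.618099212646484, 48.006431579589844), 166.27801513671875)
```

View pics/w2.png

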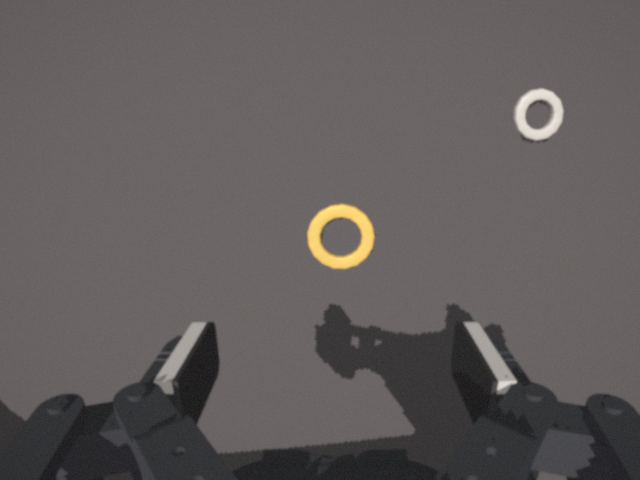

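Call:
send_rows --series "0.085 -0.0055 0.0025 0.03 0 0 0; 0.085 0 0 0.035 0 0 0; 0.085 0 0 0.035 0 0 0; 0.085 0 0 0.025 0 0 0; 0.085 0 0 0.012 0 0 0; 0.085 0 0 0.005 0 0 0; 0.085 0 0 0 0 0 0; 0.085 0 0 0 0 0 0; 0.065 0 0 0 0 0 0; 0.055 0 0 0 0 0 0; 0.055 0 0 0 0 0 0"

```text
clock: 4.5
tcp_pos: [0.4391, -0.3089, 0.0055]
orientation: [0.885, 0.466, 0.001, 0.001]
ft_force: [-0.6, 0.3, 0.6]
grip_width: 0.0552
grip_force: 0.0
```

```bash
python3 - <<'E'
from h import *
o=arm.observe();print(o['tcp_pos'],o['orientation'].round(4),o['ft_force'],o['grip_width'])
m,im=snap('wrist','w3.png'); washer(m,im,.006)
E
```

```text
[ 0.43906847 -0.30889849  0.00549059] [8.845e-01 4.665e-01 9.000e-04 7.000e-04] [-0.64683086  0.34528782  0.62732775] 0.05516729473968671
blob [331. 321.] 7002 ((438.0757141113281, -306.4558410644531), (47.2010612487793, 48.595829010009766), 149.7051239013672)
```

View pics/w3.png

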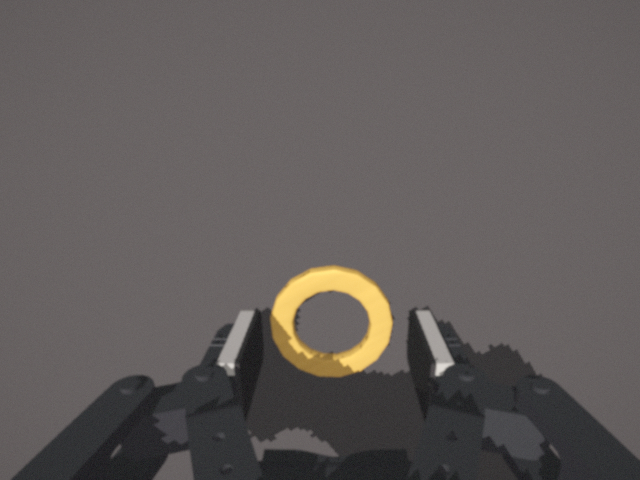

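The washer sits between the pads at about (331,321), a couple of mm off centre. I'll trim the pose, lower and close.

Call:
send_rows --series "0.055 0.0015 -0.002 0.004 0 0 0; 0.055 0 0 0 0 0 0; 0.055 0 0 0 0 0 0; 0.04 0 0 0 0 0 0; 0.04 0 0 0 0 0 0; 0.04 0 0 0 0 0 0; 0.04 0 0 0 0 0 0"

```text
clock: 5.13
tcp_pos: [0.4373, -0.306, 0.001]
orientation: [0.885, 0.466, 0.0, -0.001]
ft_force: [-2.3, 1.8, 7.5]
grip_width: 0.0438
grip_force: 59.7
```

Call:
send_rows --series "0.04 0 0 -0.005 0 0 0; 0.04 0 0 -0.015 0 0 0; 0.04 0 0 -0.04 0 0 0; 0.04 0 0 -0.04 0 0 0; 0.04 0 0 0 0 0 0; 0.04 0 0 0 0 0 0"

```text
clock: 5.63
tcp_pos: [0.4391, -0.3072, 0.1029]
orientation: [0.885, 0.466, 0.002, 0.002]
ft_force: [0.3, 0.8, -1.9]
grip_width: 0.0432
grip_force: 61.1
```

```bash
python3 - <<'E'
from h import *
o=arm.observe();print(o['tcp_pos'],o['orientation'].round(4),o['ft_force'],o['grip_width'],o['grip_force'])
m,im=snap('wrist','w4.png'); washer(m,im,o['tcp_pos'][2])
E
```

```text
[ 0.43914274 -0.30721656  0.10287105] [0.8845 0.4665 0.002  0.0019] [ 0.33831029  0.78161519 -1.8605685 ] 0.04324565045823445 61.13139973953366
blob [335. 329.] 7123 ((437.2098083496094, -308.8436584472656), (48.33304977416992, 50.27582550048828), 156.28761291503906)
```

View pics/w4.png

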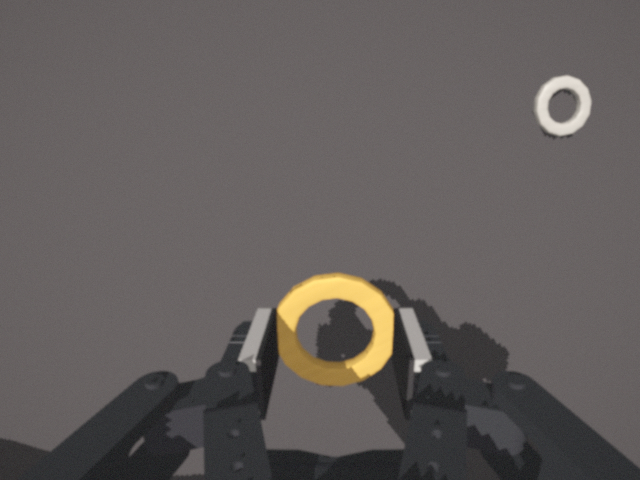

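The washer is held level between the pads, centred at about (335,329). Now I turn so the camera side stays clear of the lever, then travel to the pilot.

Call:
send_rows --series "0.04 0 0 -0.003 0 0 6; 0.04 0 0 -0.003 0 0 6; 0.04 0 0 -0.003 0 0 6; 0.04 0 0 -0.003 0 0 6; 0.04 0 0 -0.003 0 0 6; 0.04 0 0 -0.003 0 0 6; 0.04 0 0 0 0 0 0"

```text
clock: 6.27
tcp_pos: [0.4365, -0.3057, 0.1171]
orientation: [0.986, 0.169, -0.001, -0.0]
ft_force: [0.2, 0.1, 0.8]
grip_width: 0.0433
grip_force: 61.1
```

Call:
send_rows --series "0.04 0.0198 -0.0291 0 0 0 0; 0.04 0.0198 -0.0291 0 0 0 0; 0.04 0.0198 -0.0291 0 0 0 0; 0.04 0.0198 -0.0291 0 0 0 0; 0.04 0.0198 -0.0291 0 0 0 0; 0.04 0.0198 -0.0291 0 0 0 0; 0.04 0.0198 -0.0291 0 0 0 0; 0.04 0.0198 -0.0291 0 0 0 0; 0.04 0.0198 -0.0291 0 0 0 0; 0.04 0.0198 -0.0291 0 0 0 0"

```text
clock: 7.1
tcp_pos: [0.5254, 0.0361, 0.117]
orientation: [0.985, 0.172, -0.001, -0.0]
ft_force: [-0.2, -0.2, 0.1]
grip_width: 0.0431
grip_force: 61.2
```

Call:
send_rows --series "0.04 0.0099 -0.0145 0 0 0 0; 0.04 0 0 0 0 0 0; 0.04 0 0 0 0 0 0; 0.04 0 0 0 0 0 0"

```text
clock: 7.43
tcp_pos: [0.5298, 0.05, 0.1173]
orientation: [0.985, 0.17, -0.001, 0.001]
ft_force: [-0.9, 0.7, -0.9]
grip_width: 0.0434
grip_force: 61.2
```

```bash
python3 - <<'E'
from h import *
o=arm.observe();print(o['tcp_pos'],o['orientation'].round(4),o['joints'].round(2),o['grip_width'],o['grip_force'])
m,im=snap('wrist','w5.png'); 
for d in (0,.003,.006): washer(m,im,o['tcp_pos'][2]+d)
print(m['eye'],proj(m,[.5455,.1015,.056]))
E
```

```text
[0.52984425 0.04998405 0.11733348] [ 9.854e-01  1.705e-01 -1.000e-03  5.000e-04] [-0.78  0.19  0.7   1.9  -0.13  1.1  -1.25] 0.04339187260118921 61.167703941464424
blob [271. 192.] 401 ((565.13427734375, 91.23493957519531), (17.420875549316406, 20.0231990814209), 70.44232940673828)
blob [335. 329.] 6872 ((526.699462890625, 49.612892150878906), (47.89474105834961, 50.656368255615234), 104.0247802734375)
blob [271. 192.] 401 ((565.9595947265625, 90.94367218017578), (17.05474281311035, 19.602378845214844), 70.4425048828125)
blob [335. 329.] 6872 ((528.33251953125, 50.19639587402344), (46.888126373291016, 49.59172058105469), 104.02486419677734)
blob [271. 192.] 401 ((566.7847900390625, 90.65239715576172), (16.688600540161133, 19.18156623840332), 70.44209289550781)
blob [335. 329.] 6872 ((529.965576171875, 50.77989959716797), (45.88152313232422, 48.52709197998047), 104.024658203125)
[0.60439989 0.07737626 0.26007437] [[250.86535828 208.89208997]]
```

View pics/w5.png

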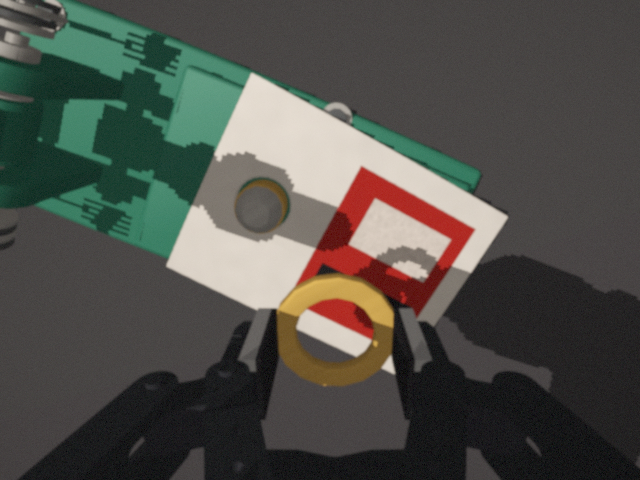

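The wrist view shows the pilot at about (260,208) and the held washer at (335,329). I'll measure the pilot numerically on its own planes.

```bash
cat >> h.py <<'E'
def rect(m,im,c,z,half=.025,res=.0002):
    g=np.arange(-half,half,res); X,Y=np.meshgrid(c[0]+g,c[1]+g)
    uv=proj(m,np.c_[X.ravel(),Y.ravel(),np.full(X.size,z)]).reshape(*X.shape,2).astype(np.float32)
    return cv2.remap(im,uv[...,0],uv[...,1],cv2.INTER_CUBIC)
def hough(m,im,c,z,r,half=.025,res=.0002,tol=.0015):
    p=cv2.GaussianBlur(cv2.cvtColor(rect(m,im,c,z,half,res),cv2.COLOR_BGR2GRAY),(7,7),0)
    q=cv2.HoughCircles(p,cv2.HOUGH_GRADIENT,1.2,5,param1=60,param2=12,minRadius=int((r-tol)/res),maxRadius=int((r+tol)/res))
    return None if q is None else [(c[0]-half+a*res,c[1]-half+b*res,k*res) for a,b,k in q[0][:4]]
E
python3 - <<'E'
from h import *
m=arm.camera_model('wrist'); im=cv2.imread('pics/w5.png'); c=onplane(m,[(260.5,208)],.048)[0][:2]; print(c)
for z,r in [(.048,.0125),(.045,.0135),(.035,.0155),(.056,.007)]:
    print(z,r,np.round(hough(m,im,c,z,r),4).tolist() if hough(m,im,c,z,r) else None)
E
```

```text
[0.54551719 0.0973879 ]
0.048 0.0125 [[0.5482, 0.0965, 0.0139], [0.5449, 0.0982, 0.0132], [0.549, 0.0977, 0.0131], [0.5492, 0.0955, 0.0125]]
0.045 0.0135 [[0.5468, 0.0975, 0.0149], [0.5475, 0.0967, 0.014], [0.5482, 0.0979, 0.0133], [0.5444, 0.0984, 0.0138]]
0.035 0.0155 [[0.5446, 0.0979, 0.0149], [0.5442, 0.0989, 0.0158], [0.5432, 0.0984, 0.0163], [0.5437, 0.0999, 0.0169]]
0.056 0.007 [[0.5374, 0.1126, 0.0072], [0.5451, 0.1015, 0.008], [0.5521, 0.0903, 0.0077]]
```

Call:
send_rows --series "0.04 0.0165 -0.02 0 0 0 0; 0.04 0.017 -0.02 0 0 0 0; 0.04 0 0 0 0 0 0; 0.04 0 0 0.02 0 0 0; 0.04 0 0 0.02 0 0 0; 0.04 0 0 0.008 0 0 0; 0.04 0 0 0 0 0 0; 0.04 0 0 0 0 0 0; 0.04 0 0 0 0 0 0"

```text
clock: 8.23
tcp_pos: [0.5496, 0.0997, 0.0714]
orientation: [0.985, 0.17, 0.001, -0.0]
ft_force: [0.7, 0.3, -0.1]
grip_width: 0.0434
grip_force: 61.2
```

```bash
python3 - <<'E'
from h import *
o=arm.observe();print(o['tcp_pos'],o['orientation'].round(4),o['ft_force'].round(1))
m,im=snap('wrist','w6.png'); snap('scene','s6.png'); snap('side','d6.png')
for d in (0,.003): washer(m,im,o['tcp_pos'][2]+d)
print(proj(m,[[.546,.099,.056],[.5455,.1015,.056]]))
a=cv2.resize(im[250:410,250:420],(425,400),interpolation=2)
s=cv2.imread('pics/s6.png')[240:330,300:395]; 
d=cv2.imread('pics/d6.png')[220:310,250:345]
b=np.vstack([cv2.resize(x,(285,270),interpolation=2) for x in (s,d)])
cv2.imwrite('pics/v6.png',np.hstack([cv2.copyMakeBorder(cv2.resize(im[250:410,250:420],(510,480),interpolation=2),0,60,0,0,0),b]))
E
```

```text
[0.54960312 0.09972592 0.07135348] [ 9.855e-01  1.698e-01  8.000e-04 -1.000e-04] [ 0.7  0.3 -0.1]
blob [335. 327.] 6675 ((546.9351806640625, 99.5478515625), (47.48261642456055, 50.2188720703125), 115.29737091064453)
blob [335. 327.] 6675 ((548.5452270507812, 100.11885070800781), (46.48675537109375, 49.16561508178711), 115.29743957519531)
[[335.46019129 315.50492827]
 [329.53201835 314.72820566]]
```

View pics/v6.png

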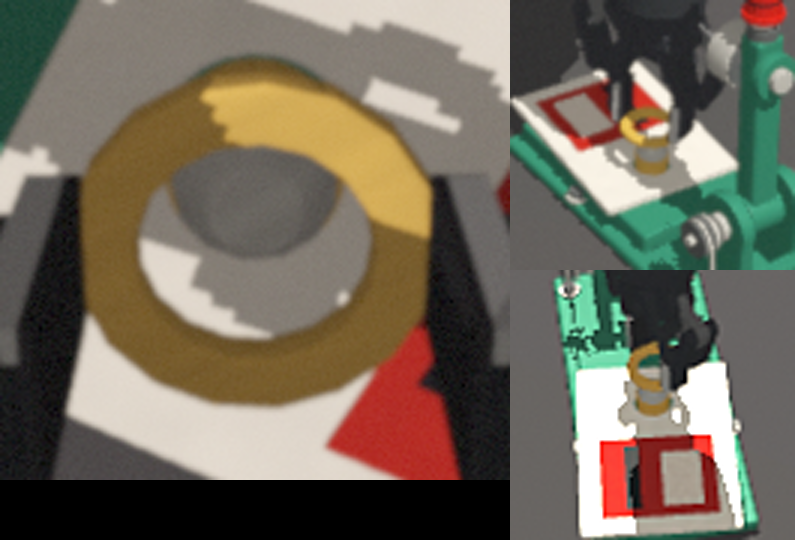

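The washer hovers just above the pilot: outer top rim centre at about (335,331.7) and 116.7 px wide, with the 25 mm pin's centre at about (335.3,310.3). The alignment is good sideways, so what remains is to work out the fore-aft offset.

```bash
python3 - <<'E'
from h import *
m=arm.camera_model('wrist'); A=att(m); o=arm.observe()
e,d=ray(m,[(335.3,331.7)]); d=d[0]/-( d[0]@-A[:,2]) * -1
for dep in (.168,.170,.172): print('ringtop',(e+d*dep).round(4))
p=onplane(m,[(335.3,310.3)],.048)[0]; print('pin',p.round(4),'depth',(p-e)@-A[:,2], 'f/px', 414.8*25/((p-e)@-A[:,2]*1000))
for dep in (.168,.170,.172): print('tool delta mm',(totool(p-(e+d*dep))*1000).round(1))
E
```

```text
ringtop [0.5436 0.0988 0.0654]
ringtop [0.5427 0.0985 0.0636]
ringtop [0.5417 0.0981 0.0618]
pin [0.5445 0.0991 0.048 ] depth 0.1842738467681682 f/px 56.2749417883826
tool delta mm [ 0.9 -0.  17.4]
tool delta mm [ 1.9 -0.  15.6]
tool delta mm [ 2.9 -0.  13.9]
```

Call:
send_rows --series "0.04 0.0025 0 0 0 0 0; 0.04 0 0 0.003 0 0 0; 0.04 0 0 0.003 0 0 0; 0.04 0 0 0.002 0 0 0; 0.04 0 0 0 0 0 0; 0.04 0 0 0 0 0 0; 0.04 0 0 0 0 0 0"

```text
clock: 8.97
tcp_pos: [0.5512, 0.101, 0.0623]
orientation: [0.985, 0.17, -0.0, 0.0]
ft_force: [-0.3, -0.6, -0.6]
grip_width: 0.0433
grip_force: 61.2
```

```bash
cat > pilot.py <<'E'
from h import *
o=arm.observe();print(o['tcp_pos'].round(4),o['ft_force'].round(1),o['wrist_torque'].round(2))
import sys
m,im=snap('wrist',sys.argv[1]); 
# column profile through the bore centre and row profile, ascii-coded hue/sat/val
h=cv2.cvtColor(im,cv2.COLOR_BGR2HSV)
for r in range(255,400,3): print(r,''.join('B' if (12<a<34 and b>100) else 'W' if c>170 else 'g' if (b<60) else '.' for a,b,c in h[r,265:405:3].astype(int)), ' '.join(str(v) for v in h[r,[320,335,350],2]))
E
python3 pilot.py w7.png
```

```text
[0.5512 0.101  0.0623] [-0.3 -0.6 -0.6] [ 0.   -0.01  0.04]
255 ....gWWWWgggggggggggggWWWWWWWWWWWWWWWWWWWWWWWWW 131 223 223
258 ....ggWWggggggggggggggWWWWWWWWWWWWWWWWWWWWWWWWW 130 219 223
261 ...ggggWggggggggggggggggWWWWWWWWWWWWWWWWWWWWWWW 130 152 216
264 ...ggggggggggggggggggggggggWWgggggggggggWWWWWWW 129 128 186
267 ..gggggggggggggggggggggggggggggggggggggggggWWWW 131 132 129
270 ..ggggggggggggggggggggggggggggggggggggggggggWWW 132 130 133
273 .ggggggggggggggggggggg....ggggggggggggggggggWWW 131 123 132
276 .ggggggggggggggg.BBBBBBBBBBBBB.gggggggggggggggg 145 148 125
279 gggggggggggggggBBBBBBBBBBBBBBBBBBgggggggggggggg 189 217 159
282 gggggggggggggBBBBBBBBBBBBBBBBBBBBB.gggggggggggg 218 215 210
285 gggggggggggBBBBBBBBBBBBBBBBBBBBBBBBBgWWWggggggg 133 211 211
288 ggggggggg.BBBBBBBBBBBBBBBBBBBBBBBBBBBgWWWWggggg 123 209 210
291 gggggggggBBBBBBBBBBBBBBBBBBBBBBBBBBBBBBWWWggggg 121 210 209
294 ggggggggBBBBBBBBBBBBBBBBBBBBBBBBBBBBBBB.WWWWggg 119 173 208
297 gggggggBBBBBBBBBBBBBBBBBBBBBBBBBBBBBBBBBWWWWggg 119 141 208
300 ggggggBBBBBBBBBBBBB.gggggg.BBBBBBBBBBBBBBWWgggg 110 99 190
303 ggggg.BBBBBBB
[... 1369 characters left out ...]
 g.ggWWWWW.BBBBBBBBBBBBBBBBBBBBBBBBBBBBWWWW..... 119 122 124
372 g.ggWWWWWWWBBBBBBBBBBBBBBBBBBBBBBBBB.WWWWWW.ggg 118 119 121
375 gg.gWWWWWWWWBBBBBBBBBBBBBBBBBBBBBBBWWWWWWWW.ggg 118 116 118
378 ggggWWWWWWWWWgBBBBBBBBBBBBBBBBBBB.WWWWWWWWWW.gg 119 120 119
381 g.gWWWWWWWWWWWWW.BBBBBBBBBBBBB.gWWWWWWWWWWWW.gg 118 119 122
384 gggWWWWWWWWWWWWWWWW.....BBB.WWWWWWWWWWWWWWWW.gg 171 136 196
387 .ggWWWWWWWWWWWWWWWWWWWWWWWWWWWWWWWWWWWWWWWW..gg 223 218 222
390 BggWWWWWWWWWWWWWWWWWWWWWWWWWWWWWWWWWWWWWWWW.gg. 223 222 221
393 ggWWWWWWWWWWWWWWWWWWWWWWWWWWWWWWWWWWWWWWWWW..gg 224 224 222
396 ggWWWWWWWWWWWWWWWWWWWWWWWWWWWWWWWWWWWWWWWWWW..g 224 223 220
399 .gWWWWWWWWWWWWWWWWWWWWWWWWWWWWWWWWWWWWWWWWWWW.g 224 222 220
```

Call:
send_rows --series "0.04 0.0005 0 0.002 0 0 0; 0.04 0 0 0.002 0 0 0; 0.04 0 0 0.002 0 0 0; 0.04 0 0 0 0 0 0; 0.04 0 0 0 0 0 0; 0.04 0 0 0 0 0 0"

```text
clock: 9.52
tcp_pos: [0.5517, 0.1013, 0.0563]
orientation: [0.985, 0.17, -0.0, 0.0]
ft_force: [-0.3, 0.7, -0.3]
grip_width: 0.0435
grip_force: 61.2
```

```bash
sed -i 's/range(255,400,3)/range(282,372,3)/' pilot.py; python3 pilot.py w8.png; python3 - <<'E'
from h import *
for f in ('w7','w8'):
    h=cv2.cvtColor(cv2.imread(f'pics/{f}.png'),cv2.COLOR_BGR2HSV).astype(int)
    print(f,'sat row mean', h[322:329,290:380,1].mean(0).astype(int).tolist()); print('V col',h[290:375,330:341,2].mean(1).astype(int).tolist())
E
```

```text
[0.5517 0.1013 0.0563] [-0.3  0.7 -0.3] [ 0.06  0.04 -0.04]
282 gggggggggggggBBBBBBBBBBBBBBBBBBBBB.gggggggggggg 225 215 210
285 gggggggggggBBBBBBBBBBBBBBBBBBBBBBBBBWWggggggggg 191 211 211
288 ggggggggg.BBBBBBBBBBBBBBBBBBBBBBBBBBB.ggggggggg 125 206 211
291 gggggggggBBBBBBBBBBBBBBBBBBBBBBBBBBBBBBgggggggg 121 152 210
294 ggggggggBBBBBBBBBBBBBBBBBBBBBBBBBBBBBBB.ggggggg 120 121 209
297 gggggggBBBBBBBBBBBBBBBBBBBBBBBBBBBBBBBBBgWggggg 119 114 207
300 ggggggBBBBBBBBBBBBBBBBBBBBBBBBBBBBBBBBBBBWWgggg 114 107 192
303 ggggg.BBBBBBBBBBBBBBBBBBBBBBBBBBBBBBBBBBB.Wgggg 102 111 106
306 gggggBBBBBBBBBBBBBBB.ggggggg.BBBBBBBBBBBBB.gggg 115 94 110
309 gggg.BBBBBBBBBBBBB.gggggggggggBBBBBBBBBBBBB.ggg 97 95 95
312 ggggBBBBBBBBB.BBB.ggggggggggggg.BBBBBBBBBBBBggg 93 98 95
315 ggg.BBBBBBBBg.BB.gggggggggggggggBBBBBBBBBBBBggg 93 96 95
318 gg..BBBBBBBBg.B.gggggggggggggggggB.BBBBBBBBBggg 95 100 94
321 ggggBBBBBBB.ggBggggggggggggggggggBBgBBBBBBBBggg 96 99 96
324 ggggBBBBBBBgg.BgggggggggggggggggggBgBBBBBBBBggg 98 99 97
327 g.ggBBBBBBBgg.BgggggggggggggggggggBg.BBBBBBBggg 94 100 97
330 ggggBBBBBBBgg..ggggggggggggggggg
[... 1761 characters left out ...]
 29, 23, 22, 22, 22, 22, 24, 23, 23, 22, 20, 21, 23, 23, 25, 25, 22, 23, 21, 25, 25, 24, 25, 22, 23, 25, 24, 22, 22, 21, 22, 22, 23, 24, 24, 26, 23, 22, 24, 24, 24, 24, 24, 21, 23, 25, 23, 22, 22, 20, 23, 24, 24, 27, 46, 79, 120, 130, 88, 46, 34, 40, 65, 109, 143, 154, 153, 159, 157, 154]
V col [176, 155, 136, 130, 130, 131, 131, 124, 114, 107, 106, 112, 116, 115, 105, 97, 94, 93, 94, 95, 95, 95, 95, 97, 97, 96, 97, 98, 99, 98, 98, 99, 98, 100, 99, 100, 100, 100, 101, 103, 102, 103, 103, 103, 101, 103, 102, 101, 102, 103, 103, 104, 104, 105, 104, 105, 104, 105, 104, 103, 103, 102, 102, 101, 100, 99, 99, 100, 107, 118, 126, 123, 112, 104, 102, 104, 106, 109, 113, 120, 122, 122, 120, 120, 119]
```

Call:
send_rows --series "0.04 -0.0025 0.0005 0 0 0 0; 0.04 0 0 0.002 0 0 0; 0.04 0 0 0.002 0 0 0; 0.04 0 0 0.001 0 0 0; 0.04 0 0 0 0 0 0; 0.04 0 0 0 0 0 0; 0.04 0 0 0 0 0 0"

```text
clock: 10.15
tcp_pos: [0.5495, 0.1, 0.0513]
orientation: [0.985, 0.17, -0.0, -0.0]
ft_force: [0.2, 0.4, -1.3]
grip_width: 0.0434
grip_force: 61.2
```

```bash
cat > pilot.py <<'E'
from h import *
import sys
o=arm.observe();print(o['tcp_pos'].round(4),o['ft_force'].round(1),o['wrist_torque'].round(2))
m,im=snap('wrist',sys.argv[1]); h=cv2.cvtColor(im,cv2.COLOR_BGR2HSV)
for r in range(288,376,2): print(r,''.join('B' if (12<a<34 and b>100) else 'b' if (12<a<34 and b>50) else 'W' if c>170 else '+' if c>115 else 'g' if b<60 else '.' for a,b,c in h[r,290:382:2].astype(int)), h[r,330:341,2].mean().astype(int),h[r,330:341,1].mean().astype(int))
E
python3 pilot.py w9.png
```

```text
[0.5495 0.1    0.0513] [ 0.2  0.4 -1.3] [-0.03  0.03  0.01]
288 +bBBBBBBBBBBBBBBBBBBBBBBBBBBBBBBBBBBBBBBBBBbb+ 120 161
290 bBBBBBBBBBBBBBBBBBBBBBBBBBBBBBBBBBBBBBBBBBBBBb 118 163
292 BBBBBBBBBBBBBBBBBBBBBBBBBBBBBBBBBBBBBBBBBBBBBB 120 159
294 BBBBBBBBBBBBBBBBBBBBBBBBBBBBBBBBBBBBBBBBBBBBBB 120 160
296 BBBBBBBBBBBBBBBBBBBBBBBBBBBBBBBBBBBBBBBBBBBBBB 118 159
298 BBBBBBBBBBBBBBBBBBBBBBBBBBBBBBBBBBBBBBBBBBBBBB 112 160
300 BBBBBBBBBBBBBBBBBBBBBBBBBBBBBBBBBBBBBBBBBBBBBB 108 159
302 BBBBBBBBBBBBBBBBBBBBBBBBBBBBBBBBBBBBBBBBBBBBBB 116 152
304 BBBBBBBBBBBBBBBBBBBBbbbbbBBBBBBBBBBBBBBBBBBBBB 104 74
306 BBBBBBBBBBBBBBBBBbbggggggggggbBBBBBBBBBBBBBBBB 94 26
308 BBBBBBBBBBBBBBbbgggggggggggggggBBBBBBBBBBBBBBB 94 23
310 BBBBBBBBBBBBBbggggggggggggggggggbBBBBBBBBBBBBB 95 23
312 BBBBBBBBBBBBbgggggggggggggggggggggBBBBBBBBBBBB 95 21
314 BBBBBB.bBBBbgggggggggggggggggggggggBBBBBBBBBBB 97 23
316 BBBBBb.BBBbggggggggggggggggggggggggbBBBBBBBBBB 98 23
318 BBBBBg.BBbggggggggggggggggggggggggggBBB.BBBBBB 97 22
320 BBBBbggBBbggggggggggggggggggggggggggbBB.bBBBBB 98 24
322 BBBBb+gBBggggggggggggggggggggggggggggbBbgBBBBB 99 
[... 811 characters left out ...]

352 BBBBBBBBBb++ggggggggggggggggggggggg+bBBBBBBBBB 101 23
354 BBBBBBBBBBb++ggggggggggggggggggggg+bBBBBBBBBBB 100 21
356 BBBBBBBBBBBb++gggggggggggggggggg+bBBBBBBBBBBBB 99 21
358 BBBBBBBBBBBBBbb++ggggggggggggggbbBBBBBBBBBBBBB 99 22
360 BBBBBBBBBBBBBBBBb++gggggggggbbBBBBBBBBBBBBBBBB 109 30
362 BBBBBBBBBBBBBBBBBBBbBbbbbbBBBBBBBBBBBBBBBBBBBB 109 80
364 BBBBBBBBBBBBBBBBBBBBBBBBBBBBBBBBBBBBBBBBBBBBBB 102 156
366 BBBBBBBBBBBBBBBBBBBBBBBBBBBBBBBBBBBBBBBBBBBBBB 106 157
368 WBBBBBBBBBBBBBBBBBBBBBBBBBBBBBBBBBBBBBBBBBBBBb 112 157
370 WWbBBBBBBBBBBBBBBBBBBBBBBBBBBBBBBBBBBBBBBBBBb+ 122 161
372 WWWbBBBBBBBBBBBBBBBBBBBBBBBBBBBBBBBBBBBBBBBb++ 121 160
374 WWWWbBBBBBBBBBBBBBBBBBBBBBBBBBBBBBBBBBBBBb++++ 119 157
```

Call:
send_rows --series "0.04 -0.0015 0.0004 0 0 0 0; 0.04 0 0 0 0 0 0; 0.04 0 0 0.002 0 0 0; 0.04 0 0 0.002 0 0 0; 0.04 0 0 0 0 0 0; 0.04 0 0 0 0 0 0"

```text
clock: 10.7
tcp_pos: [0.5481, 0.0991, 0.0471]
orientation: [0.985, 0.17, -0.0, 0.0]
ft_force: [-0.5, 0.2, -0.7]
grip_width: 0.0437
grip_force: 61.1
```

```bash
sed -i 's/range(288,376,2)/[290,294,*range(296,316,2),*range(320,350,5),*range(350,372,2)]/' pilot.py; python3 pilot.py w10.png
```

```text
[0.5481 0.0991 0.0471] [-0.5  0.2 -0.7] [ 0.03  0.09 -0.  ]
290 bBBBBBBBBBBBBBBBBBBBBBBBBBBBBBBBBBBBBBBBBBBBBb 120 157
294 BBBBBBBBBBBBBBBBBBBBBBBBBBBBBBBBBBBBBBBBBBBBBB 119 159
296 BBBBBBBBBBBBBBBBBBBBBBBBBBBBBBBBBBBBBBBBBBBBBB 118 160
298 BBBBBBBBBBBBBBBBBBBBBBBBBBBBBBBBBBBBBBBBBBBBBB 111 164
300 BBBBBBBBBBBBBBBBBBBBBBBBBBBBBBBBBBBBBBBBBBBBBB 105 157
302 BBBBBBBBBBBBBBBBBBBBBBBBBBBBBBBBBBBBBBBBBBBBBB 112 161
304 BBBBBBBBBBBBBBBBBBBBBbBBBBBBBBBBBBBBBBBBBBBBBB 113 122
306 BBBBBBBBBBBBBBBBBBbggggggbbbBBBBBBBBBBBBBBBBBB 96 37
308 BBBBBBBBBBBBBBBbggggggggggggggBBBBBBBBBBBBBBBB 93 23
310 BBBBBBBBBBBBBbgggggggggggggggggbBBBBBBBBBBBBBB 94 21
312 BBBBBBBBBBBBbgggggggggggggggggggbBBBBBBBBBBBBB 95 24
314 BBBBBBbBBBBbggggggggggggggggggggggbBBBBBBBBBBB 96 22
320 BBBBBgBBbgggggggggggggggggggggggggggbBB.gBBBBB 98 23
325 BBBb+gBBgggggggggggggggggggggggggggggbBbgbBBBB 98 21
330 BBBb+bBbggggggggggggggggggggggggggggggBb++BBBB 100 24
335 BBBB+bbgggggggggggggggggggggggggggggggBb+bBBBB 102 23
340 BBBBb+bbggggggggggggggggggggggggggggggb++BBBBB 102 22
345 BBBBBB+bgggggggggggggggggggggggggggggg+bBBBBBB 103 21
350 BBBBBBBBbggggggggggggggggggggggggggg+bBBBBBBBB 103 22
352 BBBBBBBBBbggggggggggggggggggggggggggbBBBBBBBBB 102 24
354 BBBBBBBBBBbgggggggggggggggggggggggbbBBBBBBBBBB 100 24
356 BBBBBBBBBBBbbggggggggggggggggggggbBBBBBBBBBBBB 100 26
358 BBBBBBBBBBBBBbgggggggggggggggggbBBBBBBBBBBBBBB 100 22
360 BBBBBBBBBBBBBBBbbggggggggggggbBBBBBBBBBBBBBBBB 99 22
362 BBBBBBBBBBBBBBBBBBbbggggggbbBBBBBBBBBBBBBBBBBB 99 41
364 BBBBBBBBBBBBBBBBBBBBBBBBBBBBBBBBBBBBBBBBBBBBBB 100 131
366 BBBBBBBBBBBBBBBBBBBBBBBBBBBBBBBBBBBBBBBBBBBBBB 105 161
368 bBBBBBBBBBBBBBBBBBBBBBBBBBBBBBBBBBBBBBBBBBBBBb 111 161
370 WWbBBBBBBBBBBBBBBBBBBBBBBBBBBBBBBBBBBBBBBBBBb+ 122 160
```

Call:
send_rows --series "0.04 -0.0006 0 0 0 0 0; 0.04 0 0 0.001 0 0 0; 0.04 0 0 0.001 0 0 0; 0.04 0 0 0.001 0 0 0; 0.04 0 0 0 0 0 0; 0.04 0 0 0 0 0 0"

```text
clock: 11.25
tcp_pos: [0.5479, 0.0989, 0.0448]
orientation: [0.985, 0.17, 0.0, -0.0]
ft_force: [-0.8, -0.6, 4.3]
grip_width: 0.0436
grip_force: 61.9
```

```bash
python3 pilot.py w11.png
```

```text
[0.5479 0.0989 0.0448] [-0.8 -0.6  4.3] [-0.1   0.36 -0.06]
290 bBBBBBBBBBBBBBBBBBBBBBBBBBBBBBBBBBBBBBBBBBBBBb 120 161
294 BBBBBBBBBBBBBBBBBBBBBBBBBBBBBBBBBBBBBBBBBBBBBB 120 159
296 BBBBBBBBBBBBBBBBBBBBBBBBBBBBBBBBBBBBBBBBBBBBBB 116 161
298 BBBBBBBBBBBBBBBBBBBBBBBBBBBBBBBBBBBBBBBBBBBBBB 108 160
300 BBBBBBBBBBBBBBBBBBBBBBBBBBBBBBBBBBBBBBBBBBBBBB 103 162
302 BBBBBBBBBBBBBBBBBBBBBBBBBBBBBBBBBBBBBBBBBBBBBB 105 158
304 BBBBBBBBBBBBBBBBBBBBBBBBBBBBBBBBBBBBBBBBBBBBBB 112 160
306 BBBBBBBBBBBBBBBBBBBBBBBBBBBBBBBBBBBBBBBBBBBBBB 114 132
308 BBBBBBBBBBBBBBBBBBbbggggbbbBBBBBBBBBBBBBBBBBBB 96 44
310 BBBBBBBBBBBBBBBbbggggggggggggbBBBBBBBBBBBBBBBB 95 25
312 BBBBBBBBBBBBBbgggggggggggggggggbBBBBBBBBBBBBBB 93 22
314 BBBBBBBBBBBBbgggggggggggggggggggbBBBBBBBBBBBBB 95 23
320 BBBBB.BBBbgggggggggggggggggggggggggbBBB.gBBBBB 97 24
325 BBBBgbBBgggggggggggggggggggggggggggggBBbgbBBBB 97 23
330 BBBb+bBbggggggggggggggggggggggggggggggBB++BBBB 99 22
335 BBBB+bbgggggggggggggggggggggggggggggggBb+bBBBB 101 23
340 BBBBbbbgggggggggggggggggggggggggggggggBb+BBBBB 101 25
345 BBBBBBbbggggggggggggggggggggggggggggggbbBBBBBB 103 23
350 BBBBBBBbggggggggggggggggggggggggggggg+bBBBBBBB 103 24
352 BBBBBBBBbgggggggggggggggggggggggggggbbBBBBBBBB 103 23
354 BBBBBBBBBbgggggggggggggggggggggggggbBBBBBBBBBB 103 21
356 BBBBBBBBBBbgggggggggggggggggggggggbBBBBBBBBBBB 101 24
358 BBBBBBBBBBBbgggggggggggggggggggggbBBBBBBBBBBBB 101 24
360 BBBBBBBBBBBBBgggggggggggggggggggBBBBBBBBBBBBBB 99 22
362 BBBBBBBBBBBBBBbgggggggggggggggbBBBBBBBBBBBBBBB 99 20
364 BBBBBBBBBBBBBBBBBbggggggggggbBBBBBBBBBBBBBBBBB 99 25
366 BBBBBBBBBBBBBBBBBBBbbbbbbbBBBBBBBBBBBBBBBBBBBB 102 81
368 BBBBBBBBBBBBBBBBBBBBBBBBBBBBBBBBBBBBBBBBBBBBBB 107 156
370 bBBBBBBBBBBBBBBBBBBBBBBBBBBBBBBBBBBBBBBBBBBBBb 118 159
```

Call:
send_rows --series "0.04 0 0 -0.002 0 0 0; 0.04 -0.0025 0 0 0 0 0; 0.04 0 0 0 0 0 0; 0.04 0 0 0.001 0 0 0; 0.04 0 0 0.001 0 0 0; 0.04 0 0 0.001 0 0 0; 0.04 0 0 0.001 0 0 0; 0.04 0 0 0 0 0 0; 0.04 0 0 0 0 0 0"

```text
clock: 12.05
tcp_pos: [0.5452, 0.098, 0.0422]
orientation: [0.985, 0.17, -0.0, 0.0]
ft_force: [0.6, 0.1, -0.7]
grip_width: 0.0432
grip_force: 61.2
```

```bash
python3 pilot.py w12.png
```

```text
[0.5452 0.098  0.0422] [ 0.6  0.1 -0.7] [ 0.    0.04 -0.04]
290 bBBBBBBBBBBBBBBBBBBBBBBBBBBBBBBBBBBBBBBBBBBBBb 117 162
294 BBBBBBBBBBBBBBBBBBBBBBBBBBBBBBBBBBBBBBBBBBBBBB 118 159
296 BBBBBBBBBBBBBBBBBBBBBBBBBBBBBBBBBBBBBBBBBBBBBB 117 161
298 BBBBBBBBBBBBBBBBBBBBBBBBBBBBBBBBBBBBBBBBBBBBBB 110 162
300 BBBBBBBBBBBBBBBBBBBBBBBBBBBBBBBBBBBBBBBBBBBBBB 109 164
302 BBBBBBBBBBBBBBBBBBBBBBBBBBBBBBBBBBBBBBBBBBBBBB 114 139
304 BBBBBBBBBBBBBBBBBBBbgggbbbbBBBBBBBBBBBBBBBBBBB 98 54
306 BBBBBBBBBBBBBBBbbggggggggggggbBBBBBBBBBBBBBBBB 92 24
308 BBBBBBBBBBBBBbgggggggggggggggggBBBBBBBBBBBBBBB 93 25
310 BBBBBBBBBBBBbgggggggggggggggggggbBBBBBBBBBBBBB 93 23
312 BBBBBBBBBBBbggggggggggggggggggggggbBBBBBBBBBBB 94 22
314 BBBBBBBBBBbggggggggggggggggggggggggbBBBBBBBBBB 94 22
320 BBBBBBBBgggggggggggggggggggggggggggggBBBgBBBBB 96 22
325 BBBbgBBbggggggggggggggggggggggggggggggBBbbBBBB 98 25
330 BBBbbBbgggggggggggggggggggggggggggggggbB++BBBB 97 22
335 BBBB+bbgggggggggggggggggggggggggggggggbB+bBBBB 100 23
340 BBBBbbbgggggggggggggggggggggggggggggggbb+BBBBB 100 22
345 BBBBBBbggggggggggggggggggggggggggggggg+bBBBBBB 102 24
350 BBBBBBBBbggggggggggggggggggggggggggggbBBBBBBBB 102 23
352 BBBBBBBBBbggggggggggggggggggggggggggbBBBBBBBBB 102 24
354 BBBBBBBBBBbgggggggggggggggggggggggbbBBBBBBBBBB 99 24
356 BBBBBBBBBBBbgggggggggggggggggggggbBBBBBBBBBBBB 97 22
358 BBBBBBBBBBBBbggggggggggggggggggbbBBBBBBBBBBBBB 97 25
360 BBBBBBBBBBBBBBbbggggggggggggggbBBBBBBBBBBBBBBB 97 22
362 BBBBBBBBBBBBBBBBBbggggggggggbBBBBBBBBBBBBBBBBB 96 27
364 BBBBBBBBBBBBBBBBBBBBbbbbBBBBBBBBBBBBBBBBBBBBBB 100 98
366 BBBBBBBBBBBBBBBBBBBBBBBBBBBBBBBBBBBBBBBBBBBBBB 104 155
368 bBBBBBBBBBBBBBBBBBBBBBBBBBBBBBBBBBBBBBBBBBBBBB 108 164
370 +bBBBBBBBBBBBBBBBBBBBBBBBBBBBBBBBBBBBBBBBBBBb+ 120 159
```

Call:
send_rows --series "0.04 0 0 0.001 0 0 0; 0.04 0 0 0.001 0 0 0; 0.04 0 0 0.001 0 0 0; 0.04 0 0 0.001 0 0 0; 0.04 0 0 0 0 0 0"

```text
clock: 12.52
tcp_pos: [0.5451, 0.0981, 0.0381]
orientation: [0.985, 0.17, -0.0, 0.0]
ft_force: [-0.8, -1.0, 0.4]
grip_width: 0.0434
grip_force: 61.2
```

Call:
send_rows --series "0.04 0 0 0.001 0 0 0; 0.04 0 0 0.001 0 0 0; 0.04 0 0 0 0 0 0"

```text
clock: 12.77
tcp_pos: [0.5453, 0.0981, 0.0363]
orientation: [0.985, 0.17, 0.0, -0.0]
ft_force: [-0.0, 0.1, -0.3]
grip_width: 0.0432
grip_force: 61.2
```

Call:
send_rows --series "0.04 0 0 0.001 0 0 0; 0.04 0 0 0 0 0 0; 0.04 0 0 0 0 0 0"

```text
clock: 13.02
tcp_pos: [0.5454, 0.0981, 0.0361]
orientation: [0.985, 0.17, -0.0, -0.0]
ft_force: [-4.2, 0.2, 5.4]
grip_width: 0.0435
grip_force: 62.2
```

Call:
send_rows --series "0.05 0 0 -0.0005 0 0 0; 0.053 0 0 0 0 0 0; 0.057 0 0 0 0 0 0; 0.062 0 0 0 0 0 0; 0.07 0 0 0 0 0 0; 0.07 0 0 -0.005 0 0 0; 0.075 0 0 -0.02 0 0 0; 0.075 0 0 -0.035 0 0 0; 0.075 0 0 -0.03 0 0 0; 0.075 0 0 0 0 0 0; 0.075 0 0 0 0 0 0"

```text
clock: 13.93
tcp_pos: [0.5468, 0.0984, 0.128]
orientation: [0.985, 0.17, 0.002, -0.001]
ft_force: [-0.2, 0.3, 1.0]
grip_width: 0.0752
grip_force: 0.0
```

```bash
python3 - <<'E'
from h import *
o=arm.observe();print(o['tcp_pos'].round(4),o['orientation'].round(4),o['ft_force'].round(1),o['joints'].round(2))
m,im=snap('wrist','w13.png'); h=cv2.cvtColor(im,cv2.COLOR_BGR2HSV)
for z in (.041,): washer(m,im,z)
for r in range(270,400,4): print(r,''.join('B' if (12<a<34 and b>100) else 'b' if (12<a<34 and b>50) else 'W' if c>170 else 'r' if (a<8 or a>172) and b>120 else '+' if c>115 else 'g' if b<60 else '.' for a,b,c in h[r,270:420:3].astype(int)))
E
```

```text
[0.5468 0.0984 0.128 ] [ 9.854e-01  1.703e-01  2.200e-03 -7.000e-04] [-0.2  0.3  1. ] [-0.82  0.22  0.68  1.84 -0.16  1.13 -1.32]
blob [335. 253.] 3088 ((544.589111328125, 98.7459716796875), (46.280338287353516, 46.548519134521484), 156.6136932373047)
270 WWWWWWW++bBBBBBbggggggggggggBBBBBBb+++++++rrrrrrrW
274 WWWWWWW+++bBBBBBbggggggggggBBBBBBb+++++++.rrrrrrrr
278 WWWWWWWWWWWbBBBBBBbggggggbBBBBBBB+++++++.rrrrrrrrr
282 WWWWWWWWWWWWWBBBBBBBBBBBBBBBBBBb++++++++rrrrrrrrr+
286 WWWWWWWWWWWWWWBBBBBBBBBBBBBBBB+++++++++rrrrrrrrr.+
290 WWWWWWWWWWWWWWWWbBBBBBBBBBBb++++++++++rrrrrrrrrr.+
294 WWWWWWWWWWWWWWWWWWWWWWWWW++++++++++++.rrrrrrrrrrrr
298 WWWWWWWWWWWWWWWWWWWWWWWWWW++++++++++.rrrrrrrrrrrrr
302 WWWWWWWWWWWWWWWWWWWWWWWWW+++++++++++rrrrrrrrrrrrrr
306 WWWWWWWWWWWWWWWWWWWWWWWW+++++++++++rrrrrrrrrrrrrrr
310 WWWWWWWWWWWWWWWWWWWWWWWWW+++++++++rrrrrgg.rrrrrrrr
314 WWWWWWWWWWWWWWWWWWWWWWWWWW+++++++rrrrr.g.g..rrrrrr
318 WWWWWWWWWWWWWWWWWWWWWWWWWWWWWW++rrrrr.gg...ggg.rrr
322 WWWWWWWWWWWWWWWWWWWWWWWWWWWWWWW+rrrrrrg..g.......r
326 gg+WWWWWWWWWWWWWWWWWWWWWWWWWWWWWWrrrrrrrr..gggg...
330 ggggg+WWWWWWWWWWWWW
[... 266 characters left out ...]
ggggggggg+WWWWWWWWWWWWWWWWWWWWWWWWWWWWWW
354 gggggggggggggggggggggg+WWWWWWWWWWWWWWWWWWWWWWWWWWW
358 ggggggggggggggggggggggggg+WWWWWWWWWWWWWWWWWWWWWWWW
362 gggggggggggggggggggggggggggg+WWWWWWWWWWWWWWWWWWWWW
366 gggggggggggggggggggggggggggggggWWWWWWWWWWWWWWWWWWW
370 ggggggggggggggggggggggggggggggggggWWWWWWWWWWWWWWWW
374 gggggggggggggggggggggggggggggggggggg+WWWWWWWWWWWWW
378 ggggggggggggggggggggggggggggggggggggggg+WWWWWWWWWW
382 gggggggggggggggggggggggggggggggggggggggggg+WWWWWWW
386 ggggggggggggggggggggggggggggggggggggggggggggg+WWWW
390 gggggggggggggggggggggggggggggggggggggggggggggggg+W
394 gggggggggggggggggggggggggggggggggggggggggggggggggg
398 gggggggggggggggggggggggggggggggggggggggggggggggggg
```

The washer lies flat around the barrel (46.5 x 46.3 mm, nearly circular, on the board plane). Now the lever: I rise, turn and hover over the handle.

Call:
send_rows --series "0.065 0 0 -0.04 0 0 0; 0.065 0 0 -0.04 0 0 0; 0.065 0 0 -0.04 0 0 0; 0.065 0 0 -0.04 0 0 0; 0.065 0 0 -0.04 0 0 0; 0.065 0 0 -0.04 0 0 0; 0.065 0 0 -0.02 0 0 0"

```text
clock: 14.57
tcp_pos: [0.5459, 0.0982, 0.3893]
orientation: [0.985, 0.17, 0.002, -0.0]
ft_force: [0.6, -0.7, 0.2]
grip_width: 0.065
grip_force: 0.0
```

Call:
send_rows --series "0.065 0 0 0 0 0 -6.8; 0.065 0 0 0 0 0 -6.8; 0.065 0 0 0 0 0 -6.8; 0.065 0 0 0 0 0 -6.8; 0.065 0 0 0 0 0 -6.8; 0.065 0 0 0 0 0 -6.8; 0.065 0 0 0 0 0 -6.8; 0.065 0 0 0 0 0 -6.8; 0.065 0 0 0 0 0 -6.8; 0.065 0 0 0 0 0 -6.8; 0.065 0 0 0 0 0 0"

```text
clock: 15.48
tcp_pos: [0.5448, 0.0982, 0.384]
orientation: [0.721, 0.693, -0.001, -0.001]
ft_force: [0.1, -0.9, 0.4]
grip_width: 0.0649
grip_force: 0.0
```

Call:
send_rows --series "0.065 0.035 0 0 0 0 0; 0.065 0.035 0 0 0 0 0; 0.065 0.035 0 0 0 0 0; 0.065 0 0 0 0 0 0; 0.065 0 0 0 0 0 0; 0.065 0 0 0 0 0 0"

```text
clock: 15.98
tcp_pos: [0.5496, 0.2024, 0.3847]
orientation: [0.723, 0.691, -0.001, 0.0]
ft_force: [-0.7, -1.1, 0.3]
grip_width: 0.065
grip_force: 0.0
```

```bash
python3 - <<'E'
from h import *
o=arm.observe();print(o['tcp_pos'].round(4),o['orientation'].round(4),o['joints'].round(2))
m,im=snap('wrist','w14.png'); h=cv2.cvtColor(im,cv2.COLOR_BGR2HSV).astype(int)
mr=((h[...,0]<8)|(h[...,0]>172))&(h[...,1]>120)&(h[...,2]>60)
n,l,s,c=cv2.connectedComponentsWithStats(mr.astype(np.uint8))
for i in range(1,n):
    if s[i,4]>150: print(c[i].round(),s[i])
print('expect cap',proj(m,[[.5488,.2075,.319],[.550,.2085,.299]]))
for r in range(200,460,8): print(r,''.join('R' if mr[r,x] else 'D' if h[r,x,2]<60 else 'w' if h[r,x,2]>190 else '-' for x in range(200,470,5)))
E
```

```text
[0.5496 0.2024 0.3847] [ 7.225e-01  6.913e-01 -1.200e-03  2.000e-04] [-0.89  0.17  0.58  1.37 -0.09  1.64 -0.37]
[336. 238.] [ 314  195   45   86 3215]
[325. 313.] [ 294  288   71   54 2083]
expect cap [[334.03366934 258.25400687]
 [336.13660113 244.83051892]]
200 -------------------------RRRRRR-----------------------
208 ------------------------RRRRRRRR----------------------
216 -----------------------RRRRRRRRR----------------------
224 ------------------------RRRRRRR-----------------------
232 ------------------wwww--RRRRRRRR----------------------
240 ------------------wwwww-RRRRRRRR-wwww-----------------
248 ------------------wwwwwRRRRRRRRRwwwww-----------------
256 ------------------wwwwwRRRRRRRRRwwwww-----------------
264 ------------------wwwwwRRRRRRRRRwwwww-----------------
272 -----------------wwwwwwwRRRRRRRwwwwww-----------------
280 ------------------wwwwwwww--Rwwwwwwww-----------------
288 -----------------wwwRwwwww---wwwwwww------------------
296 -----------------wwwRRRDRRRRRRRRRwww------------------
304 -----------------wwwRRRDRRRwwwwwRwww------------------
312 ---------
[... 407 characters left out ...]
-DDDDDD-------------DDDDDDDDD-------------DDDDDD-w-
376 D----DDDD--------------DDDDDDDDD--------------DDDDD--D
384 DDDDDDDDD--------------DDDDDDDDD--------------DDDDDDDD
392 DDDDDDDD---------------DDDDDDDDD---------------DDDDDDD
400 DDDDDDDD-------------DDDDDDDDDDD---------------DDDDDDD
408 DDDDDDD-----------DDDDDDDDDDDDDD----------------DDDDDD
416 DDDDDDD---------DDDDDDDDDDDDDDDD----------------DDDDDD
424 DDDDDDD---DDDDDDDDDDDDDDDDDDDDDDD---------------DDDDDD
432 DDDDDDDDDDDDDDDDDDDDDDDDDDDDDDDDDD--------------DDDDDD
440 D--DDDDDDDDDDDDDDDDDDDDDDDDDDDDDD--------------DDDDDD-
448 DDDDDDDDDDDDDDDDDDDDDDDDDDDDDDD---------------DDDDDDDD
456 DDDDDDDDDDDDDDDDDDDDDDDDDDD--DDDDDDDDDDDDD---DDDDDDDDD
```

The handle cap is at about (336,259), where I expected it. Now I descend and grip.

Call:
send_rows --series "0.065 0.006 0.001 0.01 0 0 0; 0.065 0 0 0.025 0 0 0; 0.065 0 0 0.03 0 0 0; 0.065 0 0 0.025 0 0 0; 0.065 0 0 0.014 0 0 0; 0.065 0 0 0 0 0 0; 0.05 0 0 0 0 0 0; 0.035 0 0 0 0 0 0; 0.028 0 0 0 0 0 0; 0.02 0 0 0 0 0 0; 0.02 0 0 0 0 0 0; 0.02 0 0 0 0 0 0"

```text
clock: 17.03
tcp_pos: [0.5507, 0.209, 0.2837]
orientation: [0.722, 0.692, 0.001, -0.0]
ft_force: [-4.8, -0.4, 7.3]
grip_width: 0.0248
grip_force: 59.4
```

Call:
send_rows --series "0.02 -0.014 0 0.0014 0 0 0; 0.02 -0.0139 0 0.0023 0 0 0; 0.02 -0.0137 0 0.0032 0 0 0; 0.02 -0.0135 0 0.004 0 0 0; 0.02 0 0 0 0 0 0"

```text
clock: 17.45
tcp_pos: [0.5475, 0.1524, 0.2726]
orientation: [0.723, 0.691, 0.0, -0.002]
ft_force: [-7.6, -0.4, 8.5]
grip_width: 0.0248
grip_force: 61.0
```

Call:
send_rows --series "0.02 -0.0132 -0.0005 0.0048 0 0 0; 0.02 -0.0129 -0.0005 0.0057 0 0 0; 0.02 -0.0125 0 0.0065 0 0 0; 0.02 -0.0121 0 0.0072 0 0 0; 0.02 -0.0116 0 0.008 0 0 0; 0.02 -0.0111 0 0.0087 0 0 0; 0.02 -0.0105 0 0.0093 0 0 0; 0.02 -0.0099 0 0.01 0 0 0; 0.02 0 0 0 0 0 0"

```text
clock: 18.2
tcp_pos: [0.5422, 0.0577, 0.2107]
orientation: [0.723, 0.691, -0.001, -0.001]
ft_force: [-8.3, -2.7, 9.0]
grip_width: 0.0245
grip_force: 62.4
```

Call:
send_rows --series "0.02 -0.0093 -0.0005 0.0106 0 0 0; 0.02 -0.0086 -0.0005 0.0111 0 0 0; 0.02 -0.0079 0 0.0117 0 0 0; 0.02 -0.0071 0 0.0121 0 0 0; 0.02 -0.0064 0 0.0126 0 0 0; 0.02 -0.0056 0 0.0129 0 0 0; 0.02 -0.0047 0 0.0132 0 0 0; 0.02 -0.0039 0 0.0135 0 0 0; 0.02 -0.0031 0 0.0137 0 0 0; 0.02 0 0 0 0 0 0; 0.02 0 0 0 0 0 0"

```text
clock: 19.12
tcp_pos: [0.5391, 0.0027, 0.0997]
orientation: [0.722, 0.692, -0.001, -0.001]
ft_force: [-7.6, -2.0, 6.7]
grip_width: 0.0243
grip_force: 59.2
```

Call:
send_rows --series "0.02 -0.0022 0 0.0139 0 0 0; 0.02 -0.001 0 0.01 0 0 0; 0.02 -0.0005 0 0.007 0 0 0; 0.02 0 0 0.004 0 0 0; 0.02 0 0 0 0 0 0; 0.02 0 0 0 0 0 0"

```text
clock: 19.62
tcp_pos: [0.539, -0.0008, 0.0651]
orientation: [0.722, 0.692, -0.001, -0.001]
ft_force: [-8.4, -1.2, 7.0]
grip_width: 0.0246
grip_force: 59.5
```

Call:
send_rows --series "0.02 0 0 0.003 0 0 0; 0.02 0 0 0 0 0 0; 0.02 0 0 0 0 0 0"

```text
clock: 19.87
tcp_pos: [0.5389, -0.0009, 0.0623]
orientation: [0.722, 0.692, -0.001, -0.001]
ft_force: [-7.1, -3.3, 7.1]
grip_width: 0.0246
grip_force: 59.5
```

Call:
send_rows --series "0.02 0 0 0.002 0 0 0; 0.02 0 0 0 0 0 0; 0.02 0 0 0 0 0 0"

```text
clock: 20.12
tcp_pos: [0.5389, -0.001, 0.0604]
orientation: [0.722, 0.692, -0.001, -0.001]
ft_force: [-7.3, -3.5, 7.4]
grip_width: 0.0245
grip_force: 59.5
```

Call:
send_rows --series "0.02 0 0 0.001 0 0 0; 0.02 0 0 0 0 0 0; 0.02 0 0 0 0 0 0"

```text
clock: 20.37
tcp_pos: [0.5389, -0.001, 0.0595]
orientation: [0.722, 0.692, -0.001, -0.001]
ft_force: [-8.4, -3.3, 7.4]
grip_width: 0.0248
grip_force: 59.5
```

Call:
send_rows --series "0.02 0 0 0.0015 0 0 0; 0.02 0 0 0 0 0 0; 0.02 0 0 0 0 0 0"

```text
clock: 20.62
tcp_pos: [0.539, -0.001, 0.0579]
orientation: [0.722, 0.692, -0.001, -0.001]
ft_force: [-7.3, -2.1, 6.8]
grip_width: 0.0243
grip_force: 59.6
```

Call:
send_rows --series "0.02 0 0 0.001 0 0 0; 0.02 0 0 0 0 0 0; 0.02 0 0 0 0 0 0"

```text
clock: 20.87
tcp_pos: [0.539, -0.001, 0.0569]
orientation: [0.722, 0.691, -0.001, -0.001]
ft_force: [-8.1, -3.0, 8.2]
grip_width: 0.0244
grip_force: 59.6
```

Call:
send_rows --series "0.02 0 0 0.001 0 0 0; 0.02 0 0 0 0 0 0; 0.02 0 0 0 0 0 0"

```text
clock: 21.12
tcp_pos: [0.539, -0.0011, 0.0559]
orientation: [0.722, 0.691, -0.001, -0.001]
ft_force: [-8.9, -3.1, 7.6]
grip_width: 0.0244
grip_force: 59.6
```

Call:
send_rows --series "0.02 0 0 0.001 0 0 0; 0.02 0 0 0 0 0 0; 0.02 0 0 0 0 0 0"

```text
clock: 21.37
tcp_pos: [0.5389, -0.0011, 0.055]
orientation: [0.722, 0.691, -0.001, -0.001]
ft_force: [-8.7, -3.0, 7.1]
grip_width: 0.0242
grip_force: 59.6
```

Call:
send_rows --series "0.02 0 0 0.001 0 0 0; 0.02 0 0 0 0 0 0; 0.02 0 0 0 0 0 0"

```text
clock: 21.62
tcp_pos: [0.5389, -0.001, 0.0539]
orientation: [0.722, 0.692, -0.001, -0.001]
ft_force: [-7.1, -2.5, 7.7]
grip_width: 0.0247
grip_force: 59.6
```

```bash
python3 - <<'E'
from h import *
print(arm.observe()['ft_force'].round(1))
H=np.array([.5455,.0995,0]);yv=np.array([.045,.999,0])
hd=H-.100*yv+[0,0,.075]; en=H-.120*yv+[0,0,.075]; st=H-.045*yv+[0,0,.075]
for n in ('scene','side'):
    m,im=snap(n,n+'9.png'); h=cv2.cvtColor(im,cv2.COLOR_BGR2HSV).astype(int)
    p=proj(m,[hd,en,st]); print(n,p.round())
    x0,y0=p.mean(0).astype(int)
    mr=((h[...,0]<8)|(h[...,0]>172))&(h[...,1]>120)&(h[...,2]>60)
    br=(h[...,0]>12)&(h[...,0]<34)&(h[...,1]>100)
    gn=(h[...,0]>65)&(h[...,0]<95)&(h[...,1]>90)
    print('x0',x0-40)
    for r in range(y0-40,y0+45,2): print(r,''.join('R' if mr[r,x] else 'B' if br[r,x] else 'G' if gn[r,x] else 'D' if h[r,x,2]<60 else 'w' if h[r,x,2]>190 else '-' for x in range(x0-40,x0+60,2)))
E
```

```text
[-7.1 -2.5  7.7]
scene [[322. 260.]
 [318. 256.]
 [336. 271.]]
x0 285
222 ----DDDDDDDDDDDDDDDDDD--DDDD----------------------
224 --DDDDDDDDDDDDDDDDDDDDD-D-D-----------------------
226 -DDDDDDDDDDDDDDDDDDDDDDDDDD-----------------------
228 DDDDDDDDDDDDDDDDDDDDDDDDDDD-----------------------
230 DDDDDDDDDDDDDDDDDDDDDDDDDDD---D-------------------
232 DDDDDDDDDDDDDDDDDDDDDDDDDDD---D-------------------
234 DDDDDDDDDDDD---DDDDDDDDDDDD-D---------------------
236 DDDDDDDDDDD-----DDDDDDDD-DDDDD--------------------
238 DDDDDDDDDD----DDDDDDDDDDDDD-D---------------------
240 DDDDDDDD------DDDDDDDDDD-DD-D---------------------
242 DDDDDDDD------DDDDDDDDDDD--DD---------------------
244 DDDDDDDD------DDDDDDDDDDD--D----------------------
246 DDDDDDDDDDDD--DDDDD-DDDDD-DD----------------------
248 DDDDDDDD-DDDD-DDDDD--DDDDDD-----------------------
250 DDDDDDDD--DD--DDDDD--DDDD-------------------------
252 DDDDDDDDD-DDDDDDDDDR-DDDD-------------------------
254 DDDDDDDDDDDDD---DD-RRR----------------------------
256 DDDDDDDDDDDDDDDDD-RRRRR---------------------------
258 DDDDDDDDDDDDDDDDD--RRRR-------------
[... 3051 characters left out ...]
RRRRRRRRRRR------wwwww-GG---------------
303 -----wwwwwwwwwww-----------ww---wGG---------------
305 -----wwwwwwwwwww-----------------GG---------------
307 -----wwwwwwwwwww-----------GGGGGDDD---------------
309 -----------GGGGGGGGGGGGGGDDDDDDD------------------
311 -------GGGGGGGGGGG-DDDDDDDDDDDDD------------------
313 --------GGG-DDDDDDDDDDDDDDDDDDDD------------------
315 -------DDDDDDDDDDDDDDDDDDDDDDDDD------------------
317 -------DDDDDDDDDDDDDDDDDDDDDDDDDD-----------------
319 -------DDDDDDDDDDDDDDDDDDDDDDDDDD-----------------
321 -------DDDDDDDDDDDDDDDDDDDDDDDDDDDD---------------
323 -------------DD-DDDDDDDDDDDDDDDDDDDD--------------
325 -------------DDDDDDDDDDDDDDDDDDDDDDDD-------------
```

```bash
python3 - <<'E'
from h import *
a,b=arm.camera_model('scene'),arm.camera_model('side')
for p in [(323,257),(325,258)]:
    for q in [(304,289),(304,287)]: print(p,q,*tri(a,p,b,q))
im=cv2.imread('pics/scene9.png'); h=cv2.cvtColor(im,cv2.COLOR_BGR2HSV).astype(int)
# rows through sleeve/washer
for r in range(272,304): print(r,''.join('B' if 12<s[0]<34 and s[1]>100 else 'b' if 12<s[0]<34 and s[1]>45 else 'G' if 65<s[0]<95 and s[1]>90 else 'R' if s[1]>120 else 'w' if s[2]>190 else chr(48+s[2]//20) if s[2]<200 else '?' for s in h[r,325:372]))
P=np.array([.5455,.0995,0])
print('washer top rim proj'); t=np.linspace(0,2*np.pi,9)
print(proj(a,np.c_[.024*np.cos(t)+P[0],.024*np.sin(t)+P[1],0*t+.041]).round(1).tolist())
print('sleeve bottom',proj(a,np.c_[.023*np.cos(t)+P[0],.023*np.sin(t)+P[1],0*t+.041]).round(1).tolist())
E
```

```text
(323, 257) (304, 289) [ 0.53598761 -0.00770105  0.07622678] 0.004583684930375424
(323, 257) (304, 287) [ 0.5374207  -0.00474554  0.07879521] 0.0030162178167825286
(325, 258) (304, 289) [ 0.53464856 -0.00458615  0.07375338] 0.00875428584893534
(325, 258) (304, 287) [ 0.53608962 -0.00162864  0.07633375] 0.007169510642038539
272 6RRRRRRRRR6556GGGGG6wwwwwww8GG54444444444444444
273 76RRRRRRRR644GGGGGG68wwwwww8GG75444445444444444
274 776RRRRRRR544GGGGGGG6789998GGG98654444444444444
275 7776RRRRRRR43GGGGGGG7778898GGG9w965444445444444
276 77776RRRRRRRbGGGGGGGGG7778GGGG8ww96544444444444
277 777776RRRRRRR3GGGGGGGGGGGGGGGG8www9654444444444
278 7777776RRRRRRbGGGGGGGGGGGGGGGG9wwww965444444444
279 97777776RRRRRR4GGGGGGGGGGGGGGG8wwwwww6544444444
280 w77777776RRRRR5GGGGGGGGGGGGGGGG8wwwwww654444444
281 ww78777776RRRR43GGGGGGGGGGGGGGGG8wwwwww65444444
282 wwww97776RRRR5333GGGGGGGGGGGGGGGGGwwwww85544544
283 wwwww76RRRRRR64333GGGGGGGGGGGGGGGGG8wwww8544444
284 wwwwRRRRRRRR6865433GGGGGGGGGGGGGGGGG8wwww754444
285 wwRRRRRRRRRR67665544GGGGGGGGGGGGGGGGG8wwww85444
286 RRRRRRRRRR66668765554GGGGGGGGGGGGGGGGG8wwww7
[... 511 characters left out ...]
GGGGGGGGGGGG
297 wwwwwwwwwwwwwwwbBBBBBBBBBBBBBBb7w85GGGGGGGGGGGG
298 wwwwwwwwwwwwwwwwbBBBBBBBBBBBb7778w85GGGGGGGGGGG
299 wwwwwwwwwwwwwwwwwwwbbBBBBBbb777779w85GGGGGGGGGG
300 wwwwwwwwwwwwwwwwwwwwwwww77777777779w85GGGGGGGGG
301 wwwwwwwwwwwwwwwwwwwwwwwww7777777778w9GGGGGGGGGG
302 8wwwwwwwwwwwwwwwwwwwwwwwww8777777666GGGGGGGGGGG
303 69wwwwwwwwwwwwwwwwwwwwwwwww877655GGGGGGGGGGGGGG
washer top rim proj
[[338.8, 295.6], [345.7, 298.1], [353.1, 296.9], [356.6, 292.6], [354.1, 287.9], [347.3, 285.5], [340.1, 286.7], [336.5, 290.8], [338.8, 295.6]]
sleeve bottom [[339.1, 295.4], [345.7, 297.8], [352.8, 296.6], [356.1, 292.6], [353.8, 288.1], [347.3, 285.7], [340.4, 286.9], [336.9, 290.8], [339.1, 295.4]]
```

Call:
send_rows --series "0.02 0 0 0.0015 0 0 0; 0.02 0 0 0 0 0 0; 0.02 0 0 0 0 0 0"

```text
clock: 21.97
tcp_pos: [0.539, -0.0009, 0.0524]
orientation: [0.722, 0.692, -0.001, -0.001]
ft_force: [-6.8, -3.1, 6.8]
grip_width: 0.0243
grip_force: 59.7
```

Call:
send_rows --series "0.02 0 0 0.001 0 0 0; 0.02 0 0 0 0 0 0; 0.02 0 0 0 0 0 0"

```text
clock: 22.22
tcp_pos: [0.5389, -0.0009, 0.0514]
orientation: [0.722, 0.692, -0.001, -0.001]
ft_force: [-7.7, -2.7, 7.2]
grip_width: 0.0248
grip_force: 59.7
```

Call:
send_rows --series "0.02 0 0 0.001 0 0 0; 0.02 0 0 0 0 0 0; 0.02 0 0 0 0 0 0"

```text
clock: 22.47
tcp_pos: [0.539, -0.0009, 0.0504]
orientation: [0.722, 0.691, -0.001, -0.001]
ft_force: [-7.6, -2.7, 7.8]
grip_width: 0.0245
grip_force: 59.7
```

Call:
send_rows --series "0.02 0 0 0.001 0 0 0; 0.02 0 0 0 0 0 0; 0.02 0 0 0 0 0 0"

```text
clock: 22.72
tcp_pos: [0.539, -0.0009, 0.0502]
orientation: [0.722, 0.691, -0.001, -0.001]
ft_force: [-11.1, -1.9, 14.3]
grip_width: 0.0245
grip_force: 60.3
```

```bash
python3 - <<'E'
from h import *
o=arm.observe(); print(o['ft_force'].round(1),o['wrist_torque'].round(2),o['tcp_pos'].round(4))
m,im=snap('wrist','w15.png'); h=cv2.cvtColor(im,cv2.COLOR_BGR2HSV).astype(int)
for r in range(0,480,10): print(r,''.join('B' if 12<s[0]<34 and s[1]>100 else 'G' if 65<s[0]<95 and s[1]>90 else 'R' if (s[0]<8 or s[0]>172) and s[1]>120 else 'w' if s[2]>190 else chr(48+s[2]//20) for s in h[r,160:500:5]))
a,im=snap('scene','s10.png'); h=cv2.cvtColor(im,cv2.COLOR_BGR2HSV).astype(int)
for r in range(284,302): print(r,''.join('B' if 12<s[0]<34 and s[1]>100 else 'b' if 12<s[0]<34 and s[1]>45 else 'G' if 65<s[0]<95 and s[1]>90 else 'R' if s[1]>120 else 'w' if s[2]>190 else chr(48+s[2]//20) if s[2]<200 else '?' for s in h[r,325:372]))
E
```

```text
[-11.1  -1.9  14.3] [-0.02  2.05 -0.3 ] [ 0.539  -0.0009  0.0502]
0 333wwwwwwwwwwwwwwwwwwGGGGGGG7999999w999999996GGGGGGwwwwwwwwwwwwwwwww
10 333wwwwwwwwwwwwwwwwwwGGGGGGG89999999999999987GGGGGG6wwwwwwwwwwwwwwww
20 333wwwwwwwwwwwwwwwwwwGGGGGGG89989999999888887GGGGGGGwwwwwwwwwwwwwwww
30 334wwwwwwwwwwwwwwwwwwGGGGGGG6888899998988888GGGGGGGGwwwwwwwwwwwwwwww
40 334wwwwwwwwwwwwwwwwwwGGGGGGGG688888888888884GGGGGGG7wwwwwwwwwwwwwwww
50 334wwwwwwwwwwwwwwwwww7GGGGGGGG368888888884GGGGGGGGG8wwwwwwwwwwwwwwww
60 336wwwwwwwwwwwwwwwwww73GGGGGGGGGG333433GGGGGGGGGGG7wwwwwwwwwwwwwwwww
70 337wwwwwwwwwwwwwwwwwww43GGGGGGGGGGGGGGGGGGGGGGGGG48wwwwwwwwwwwwwwwww
80 337wwwwwwwwwwwwwwwwwwww642GGGGGGGGGGGGGGGGGGGGG247wwwwwwwwwwwwwwwwww
90 337wwwwwwwwwwwwwwwwwwww7422GGGGGGGGGGGGGGGGGGG249wwwwwwwwwwwwwwwwwww
100 338wwwwwwwwwwwwwwwwwwww8653GGGGGGGGGGGGGGGGGG346wwwwwwwwwwwwwwwwwwww
110 338wwwwwwwwwwwwwwwwwwwww665GGGGGGGGGGGGGGGGGG566wwwwwwwwwwwwwwwwwww9
120 338wwwwwwwwwwwwwwwwwwwwww65GGGGGGGGGGGGGGGGGG566wwwwwwwwwwwwwwwwwww7
130 338wwwwwwwwwwwwwwwwwwwwwww5GGGGGGGGGGGGGGGGGG5wwwwwwwwwwwwwwwwwwwww3
140 339wwwwwwwwwwwwwwww
[... 2694 characters left out ...]
GGGGGGGGGGGGGGGGG8wwww75
289 Rwwwwwwww9776566798666654GGGGGGGGGGGGGGGG8wwww7
290 wwwwwwwwww77655667789www64GGGGGGGGGGGGGGGGGwwww
291 wwwwwwwwww77b55667788888654GGGGGGGGGGGGGGGGG8ww
292 wwwwwwwwww77bb56677788886654GGGGGGGGGGGGGGGGG8w
293 wwwwwwwwwww8bb666777788866654GGGGGGGGGGGGGGGGG8
294 wwwwwwwwwwwwbBb667777887666654GGGGGGGGGGGGGGGGG
295 wwwwwwwwwwwwwbBbb777888666666544GGGGGGGGGGGGGGG
296 wwwwwwwwwwwwwwBBBb8888866666bBB65GGGGGGGGGGGGGG
297 wwwwwwwwwwwwwwwbBBBbbb87bbbBBBb786GGGGGGGGGGGGG
298 wwwwwwwwwwwwwwwwbBBBBBBBBBBBb777786GGGGGGGGGGGG
299 wwwwwwwwwwwwwwwwwwwbbBBBBBbb777778964GGGGGGGGGG
300 wwwwwwwwwwwwwwwwwwwwwwww7777777777887GGGGGGGGGG
301 wwwwwwwwwwwwwwwwwwwwwwwww7777777778w86GGGGGGGGG
```

The force rose sharply and the sleeve sits on the washer, so it is in contact. I'll add a little more push.

Call:
send_rows --series "0.02 0 0 0.0006 0 0 0; 0.02 0 0 0 0 0 0; 0.02 0 0 0 0 0 0; 0.02 0 0 0 0 0 0; 0.02 0 0 0 0 0 0"

```text
clock: 23.23
tcp_pos: [0.539, -0.0009, 0.0502]
orientation: [0.722, 0.691, -0.001, -0.002]
ft_force: [-12.5, -2.1, 18.1]
grip_width: 0.0245
grip_force: 60.7
```

Call:
send_rows --series "0.02 0 0 0 0 0 0; 0.02 0 0 0 0 0 0; 0.02 0 0 0 0 0 0; 0.02 0 0 0 0 0 0; 0.02 0 0 0 0 0 0; 0.02 0 0 0 0 0 0"

```text
clock: 23.73
tcp_pos: [0.539, -0.0009, 0.0502]
orientation: [0.722, 0.691, -0.001, -0.002]
ft_force: [-11.5, -3.0, 18.7]
grip_width: 0.0245
grip_force: 60.7
```

```bash
python3 -c "
from workcell import arm
print(arm.hand_in())"
```

```text
the job is handed in; nothing more can be done
None
```

The brass washer is flat on the board around the grommet barrel, and the arm is holding the lever down with about 18.5 N at the handle, clamping it; the job was handed in at about 24 s.

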